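# Load the lacquer-curing tray at a woodturner's stall

### The arm

A 6-joint arm with a two-finger parallel gripper is mounted at the origin on the work surface. World frame = base frame: x ahead of the robot, y to its left, z up, the work surface at z = 0. Lengths are in m, angles in rad, forces in N, time in s.
With the tool pointing down it reaches from about 0.375 to 0.9 m from the base axis. Payload 3.1 kg.
Tool frame: the origin (TCP) lies midway between the tips of the shut fingers; the grasp point (between the pads) lies 19 mm behind it (pinch_z is the distance from the TCP to the grasp point, in m); y points along the fingers, z is the direction in which the jaws open and shut, and the axes are right-handed (so a half turn about y gives the same grasp; the last joint's range is limited). The gripper opens to 87 mm and grips with 3 to 60 N. Pads are 19 mm wide; open, the fingers measure 117 mm over their backs; the gripper's body (75 mm by 190 mm) begins 51 mm behind the grasp point.
Start: joints at [1.103, 0.527, 1.433, -0, 1.181, -0.178], TCP at [0.178, 0.599, 0.223] pointing down, gripper open.
Joint ranges: [-3.08, 3.08], [-0.75, 2.2], [0.22, 2.44], [-1.43, 4.57], [0, 2.65], [-2.85, 2.85]. Speed limits (rad/s): [2.79, 2.79, 3.14, 3.14, 3.14, 3.14].

### API

Orientations are given as a unit quaternion [x, y, z, w].
In Python, from rig import * gives the robot as it stands.
- The arm moves only by the tool drive_tool, never from a script. Its argument "plan" is a list of rows, each a list of 7 numbers: the shift along the tool's x, y, z in mm, then the turn, a rotation vector about the tool's x, y, z in degrees, then the finger opening in mm, from 0 to 87. A call has 1 to 10 rows; each row is the pose to reach, as a shift and turn from the pose commanded when the call began, along the tool's axes at that moment; what a row does not reach only later rows make up. A row lasts 1/10 s, in which the tool goes at most 50 mm and 8.59 degrees, less where a joint would pass 70% of its speed; a pose out of reach is approached as far as the arm can. A call with a gripper value outside its range is refused whole. The fingers move at their own pace and stop on an object; "newtons" is the grip in N (left out, the last holds). Time passes only in rows, so rows that repeat a pose let the fingers close. It gives the time, the measured TCP pose, the force and the opening at its end, in the units of the state.
- get_obs(): the state, without advancing time (a new reading comes with each control period).
- camera(name): name is "scene" or "side" or "wrist"; returns the picture (400x640x3 uint8, blue, green, red); there is no depth.
- get_calibration(name): a dict with "fx", "fy", "cx", "cy" (pixels), "origin" and "rotation" of the camera in the world; the wrist camera has in their place "tool_from_camera" (4x4, takes a point from camera to tool coordinates, whose origin is the TCP and whose axes are the tool frame's). Camera axes: x right, y down, z forward; pixel columns grow to the right and rows downward; lengths in m; the calibration is good to about 2 mm. A picture is of the moment at which its call begins: read the wrist's pose just before it. get_calibration takes no time and is no camera call.
- hand_in(): hands the job in, once; it reports no verdict.
Trained networks look in the newest picture that a camera, given by its name, has taken for a name from the list of things; names that differ only in an ending like _2 or _b are one class to them, and where a whole thing is asked for, a point or a joint stands for the part that bears it (a point fixed in the world has none). Each returns a list of dicts, best first, with "conf" (0 to 1); they miss things now and then, are a little off and sometimes report something else, mostly with a low value. They report only what shows in the picture. A call takes as long as a camera call. They do not tell look-alikes from the thing itself.
- spot_in(camera, target): "location" ([column, row] in pixels, amid what is visible of it).
- mark_of(camera, target): "location" ([column, row] in pixels: a listed point, or the origin of a listed thing).
The state is a dict: "time": time; "q": joint angles; "joint_velocities": joint speeds; "joint_torque": joint torques, N m; "position": TCP position; "tool_rot": TCP orientation; "ft_force": force on the tool from outside, world axes, zero at the start; "moment": the same for the moment, N m; "grip_width": finger opening in m.
Only numpy, scipy, OpenCV 4.12 (cv2) and the standard library are available. Lean on these libraries where they do the work, as an engineer would, in place of code of your own. Each camera call takes 0.05 s, during which the arm holds its last target. There are 200 camera calls.

### The job

The wooden coasters lying on the board with the fence have just been lacquered: keep your fingers off them, slide the spatula under each one and lay them all flat on the dark curing tray under the raised lamp, side by side and wholly within the tray. Put the spatula back in its wooden cradle and draw the orange time slide towards the robot, right to its end stop; only when the tray is loaded and the time is set, press the red handle of the lamp down until its catch holds it. Leave the stack of bowls and the tin where they stand.

Things in the scene. Friction and masses are not known exactly. Their poses are not given: they have to be found in the camera images.
- coaster1: Turned wooden coaster, freshly lacquered (two or three are there; None if absent): disc 88 mm across, 12 mm thick, 60 g, pale with a dark ring on its dished top. Underside flat to 72 mm across, then bevelled up to a rim 4 mm clear of the surface. Origin at the centre of the underside, z up.
- coaster2: Turned wooden coaster, freshly lacquered (two or three are there; None if absent): disc 88 mm across, 12 mm thick, 60 g, pale with a dark ring on its dished top. Underside flat to 72 mm across, then bevelled up to a rim 4 mm clear of the surface. Origin at the centre of the underside, z up.
- coaster3: Turned wooden coaster, freshly lacquered (two or three are there; None if absent): disc 88 mm across, 12 mm thick, 60 g, pale with a dark ring on its dished top. Underside flat to 72 mm across, then bevelled up to a rim 4 mm clear of the surface. Origin at the centre of the underside, z up.
- board_top (a point): Centre of the top of the fixed lacquering board (plywood bench hook, 190 mm in x, 335 mm in y), 12 mm above the bench. x points away from the robot to the fence. Near and side edges are open. The coasters start on it in a row along y, about 96 mm apart.
- fence (a point): Middle of the foot of the fence's inner face: a wooden bar along the board's whole far edge, 12 mm higher than the board, 95 mm in x from board_top; axes as board_top. A coaster pushed by the blade slides till it meets the fence, which holds it while the blade goes under.
- tray_floor (a point): Centre of the fixed curing tray's dark floor, 12 mm above the bench; x points away from the robot, y left, z up. The floor reaches 95 mm each way in x, 150 mm each way in y. Aluminium rims 20 mm high on the far side and both ends; the near side is open, without a lip. Lamp post 195 mm to the left, at x = +55 mm.
- station: The fixed curing station, frame on the bench right under tray_floor, axes the same. Right of the tray stands a grey console (x -145 to +70, y -163 to -233 mm, top at 50 mm) with the time slide on it and, behind that, the catch tower (x +40 to +70, y -206 to -237 mm, top at 182 mm).
- spatula: Cranked steel spatula, 150 g. Origin: middle of the blade's rear edge, on its underside; x to the tip, z up. Flat blade 84 mm long, 62 wide, 2 thick, tapered to 0.6 over the last 18 mm. A coaster slips on the polished steel (friction 0.15; on board and tray 0.6): it slides off a blade tipped over about 9 degrees. A neck slopes up and back from the rear edge to the handle.
- spatula_grip (a point): Where to take the dark wooden handle: on its centre line, 55 mm behind the blade's rear edge and 55 mm above the blade's underside; axes as the spatula's. The handle is parallel to the blade, from 30 to 145 mm behind the rear edge, 16 mm wide, 22 mm high.
- spatula_tip (a point): Middle of the blade's front edge, on its underside, 84 mm ahead of the spatula's origin.
- rest: Fixed wooden cradle, frame on the bench, x towards where the blade points. The blade lies on its 4 mm foot plate; a bar (x -138 to -122 mm, top at 48 mm) carries the handle's end between two cheeks 40 mm apart, 16 mm high. In place the spatula's origin is at (0, 0, 4 mm) here, axes parallel; it starts so, within 8 mm.
- timer (a joint): Time slide on the console, 0 to 0.055 m; 0.055 is the end stop. Grows as the orange grip moves towards the robot (-x of tray_floor). About 1.5 N to move; stays where it is left.
- timer_top (a point): Top centre of the orange grip of the time slide: 20 mm long along its travel, 28 mm wide, 40 mm high above its track; top about 105 mm above the bench.
- lamp (a joint): Angle of the lamp arm: 0 = sprung up, at rest; 0.5 rad = level over the tray, held by the catch (stop at 0.506). 2 to 4 N at the handle bring it down, up to about 15 N over the last 20 mm, where the spring catch gives way and snaps over the arm's end; let go before that, it springs up again.
- lamp_grip (a point): Middle of the top face of the red handle at the lamp's free end (72 mm along the arm, 26 mm wide, 18 mm thick): press here. It moves on a circle of 350 mm about the hinge; about 320 mm above the bench when raised, 154 mm when latched.
- lamp_hinge (a point): The lamp's hinge on the post at the tray's left end, 145 mm above the bench; its axis is level, along the tray's x. The lamp is a bar 50 mm wide, 26 mm thick, that runs from here along the tray's -y (0.5 rad above level when raised), with the handle at its end.
- bowls: Bystander: stack of three turned bowls, 160 mm across, 115 mm high. Origin under its centre.
- tin: Bystander: closed tin of lacquer, 90 mm across, 103 mm high. Origin under its centre.
Things that resemble listed ones, but are neither listed nor needed, are in the scene too. What is shaped like the coaster3 but blue or grey is not meant.

How it is judged:
On the way, in this order (a step that is already met when the one before it is completed fails the run):
1. every coaster lies flat on the curing tray, wholly within it, and the time slide is at its end stop, the lamp still up (x of coaster1 in the frame of tray_floor between -0.053 and 0.06 m and y of coaster1 in the frame of tray_floor between -0.115 and 0.115 m and z of coaster1 in the frame of tray_floor between -0.004 and 0.004 m and angle between each of coaster1, coaster2, coaster3's own z axis and vertical below 0.06 rad and x of coaster2 in the frame of tray_floor between -0.053 and 0.06 m and y of coaster2 in the frame of tray_floor between -0.115 and 0.115 m and z of coaster2 in the frame of tray_floor between -0.004 and 0.004 m and x of coaster3 in the frame of tray_floor between -0.053 and 0.06 m and y of coaster3 in the frame of tray_floor between -0.115 and 0.115 m and z of coaster3 in the frame of tray_floor between -0.004 and 0.004 m and value of joint timer above 0.051 m and value of joint lamp below 0.15 rad), for 0.2 s.
2. the lamp is pressed down into its catch (value of joint lamp above 0.485 rad), for 0.2 s.
At the end, for the whole second after the job is handed in: Coasters at rest, flat (0.06 rad), wholly on the tray floor (centre x -53 to +60 mm, y within 115 mm); time slide at least 51 of 55 mm; lamp held by its catch (above 0.485 rad); spatula at rest in its cradle (30 mm along, 25 mm across, 12 mm high, 0.1 rad level) (x of coaster1 in the frame of tray_floor between -0.053 and 0.06 m and y of coaster1 in the frame of tray_floor between -0.115 and 0.115 m and z of coaster1 in the frame of tray_floor between -0.004 and 0.004 m and angle between each of coaster1, coaster2, coaster3's own z axis and vertical below 0.06 rad and x of coaster2 in the frame of tray_floor between -0.053 and 0.06 m and y of coaster2 in the frame of tray_floor between -0.115 and 0.115 m and z of coaster2 in the frame of tray_floor between -0.004 and 0.004 m and x of coaster3 in the frame of tray_floor between -0.053 and 0.06 m and y of coaster3 in the frame of tray_floor between -0.115 and 0.115 m and z of coaster3 in the frame of tray_floor between -0.004 and 0.004 m and linear speed of each of coaster1, coaster2, coaster3, spatula below 0.02 m/s and value of joint timer above 0.051 m and value of joint lamp above 0.485 rad and x of spatula in the frame of rest between -0.03 and 0.03 m and y of spatula in the frame of rest between -0.025 and 0.025 m and z of spatula in the frame of rest below 0.012 m and angle between spatula's own z axis and vertical below 0.1 rad); the robot touches nothing.
It fails at once if the fingers or the arm touch a lacquered coaster (more than 0.5 N) (contact force between any of the fingers, the arm and coaster1 above 0.5 N or contact force between any of the fingers, the arm and coaster2 above 0.5 N or contact force between any of the fingers, the arm and coaster3 above 0.5 N).
It fails at once if the bowls or the tin are moved more than 30 mm (distance of any of bowls, tin from where it was at the start of the episode above 0.03 m).
Of coaster1, coaster2, coaster3 only 2 to 3 are there at a start; the rules pass over those that are not, and their reading is None.
At some moment in a run one of coaster1, coaster2, coaster3 may be knocked a few centimetres aside while the robot is not near it.
It also fails if it takes over 208 s, if anything falls off the work surface, if the arm or the gripper's body presses on something with over 40 N, if the wrist force passes 120 N, or if a joint passes its speed limit or range.

## Working session

There is one attempt and no reset: what is moved stays moved. The work goes in short steps, Python scripts to look and compute and a tool call to move; the robot and the scene stay as the last step left them, time stands still between calls to the robot, and variables do not carry over. Pictures are saved under pics/ and viewed, about 12 in all and at most 16, crops included, and the job is handed in when it is done.

Besides the shell and the picture viewer there is one more tool, called as name(argument=value, ...), one argument or row to a line, values as JSON. drive_tool: Moves the arm, as the interface text tells. Its arguments: {"type":"object","properties":{"plan":{"type":"array","items":{"type":"array","items":{"type":"number"}}},"newtons":{"type":"number"}},"required":["plan"]}

```bash
ls; mkdir -p pics; cat > h.py <<'E'
from rig import *
import numpy as np, cv2
from scipy.spatial.transform import Rotation as R
def cam(name):
    c=get_calibration(name)
    if 'origin' in c: return c,np.array(c['origin']),np.array(c['rotation']).reshape(3,3)
    o=get_obs(); T=np.array(c['tool_from_camera']).reshape(4,4); Rt=R.from_quat(o['tool_rot']).as_matrix()
    return c,Rt@T[:3,3]+np.array(o['position']),Rt@T[:3,:3]
def ray(cm,px):
    c,o,r=cm; d=r@np.array([(px[0]-c['cx'])/c['fx'],(px[1]-c['cy'])/c['fy'],1]); return o,d
def onz(cm,px,z):
    o,d=ray(cm,px); return o+d*(z-o[2])/d[2]
def proj(cm,p):
    c,o,r=cm; v=r.T@(np.array(p)-o); return [c['fx']*v[0]/v[2]+c['cx'],c['fy']*v[1]/v[2]+c['cy']]
def tri(cams,pxs):
    A=np.zeros((3,3));b=np.zeros(3)
    for cm,p in zip(cams,pxs):
        o,d=ray(cm,p); d=d/np.linalg.norm(d); M=np.eye(3)-np.outer(d,d); A+=M;b+=M@o
    return np.linalg.solve(A,b)
E
cat > a.py <<'E'
from h import *
o=get_obs(); print(o['time'],o['position'],o['tool_rot'],R.from_quat(o['tool_rot']).as_matrix().round(3),o['grip_width'])
for n in ['scene','side','wrist']:
    im=camera(n); cv2.imwrite(f'pics/{n}0.png',im); cm=cam(n); print(n,cm[1].round(3),cm[2].round(3).tolist())
    if n!='wrist':
        for t,z in [('coaster1',.012),('board_top',.012),('fence',.012),('tray_floor',.012),('spatula',.004),('spatula_grip',.059),('spatula_tip',.004),('rest',0),('timer_top',.105),('lamp_grip',.32),('lamp_hinge',.145),('bowls',0),('tin',0)]:
            print(t,[(round(d['conf'],2),np.round(d['location']).tolist(),onz(cm,d['location'],z).round(3).tolist()) for d in mark_of(n,t)[:4]])
E
python3 a.py
```

```text
pics
0.0 [0.17764048 0.59845551 0.22155115] [ 0.70049049 -0.10198472  0.10149904 -0.69900654] [[ 0.959 -0.001  0.285]
 [-0.285 -0.002  0.959]
 [-0.    -1.    -0.002]] 0.08705923128584789Traceback (most recent call last):
  File "a.py", line 4, in <module>
    im=camera(n); cv2.imwrite(f'pics/{n}0.png',im); cm=cam(n); print(n,cm[1].round(3),cm[2].round(3).tolist())
                                                       ~~~^^^
  File "h.py", line 6, in cam
    if 'origin' in c: return c,np.array(c['origin']),np.array(c['rotation']).reshape(3,3)
                                                     ~~~~~~~~~~~~~~~~~~~~~~~~~~~~~~~^^^^^
ValueError: cannot reshape array of size 4 into shape (3,3)
```

```bash
sed -i "s/np.array(c\['rotation'\]).reshape(3,3)/R.from_quat(c['rotation']).as_matrix()/" h.py; python3 a.py
```

```text
0.05 [0.17764095 0.5984713  0.22157652] [ 0.70047039 -0.10198409  0.1015057  -0.6990258 ] [[ 0.959 -0.001  0.285]
 [-0.285 -0.002  0.959]
 [-0.    -1.    -0.002]] 0.08670566972531006
scene [ 1.097 -0.715  1.365] [[0.758, 0.523, -0.39], [0.652, -0.61, 0.451], [-0.002, -0.596, -0.803]]
coaster1 [(0.97, [193.0, 323.0], [0.439, -0.643, 0.012]), (0.93, [202.0, 258.0], [0.264, -0.46, 0.012]), (0.91, [339.0, 311.0], [0.795, -0.281, 0.012]), (0.82, [237.0, 290.0], [0.462, -0.46, 0.012])]
board_top [(0.67, [268.0, 284.0], [0.531, -0.372, 0.012])]
fence [(0.75, [257.0, 310.0], [0.575, -0.466, 0.012])]
tray_floor [(0.72, [380.0, 174.0], [0.534, 0.33, 0.012]), (0.35, [378.0, 176.0], [0.531, 0.314, 0.012])]
spatula [(0.72, [324.0, 228.0], [0.528, -0.047, 0.004]), (0.69, [262.0, 292.0], [0.532, -0.404, 0.004]), (0.47, [395.0, 197.0], [0.653, 0.275, 0.004]), (0.24, [380.0, 171.0], [0.517, 0.351, 0.004])]
spatula_grip [(0.96, [315.0, 211.0], [0.468, -0.037, 0.059])]
spatula_tip [(0.98, [341.0, 240.0], [0.613, -0.047, 0.004])]
rest [(0.84, [325.0, 227.0], [0.524, -0.04, 0.0]), (0.17, [238.0, 291.0], 
[... 866 characters left out ...]
77, 0.004])]
spatula_grip [(0.72, [317.0, 247.0], [0.483, -0.032, 0.059])]
spatula_tip [(0.65, [291.0, 238.0], [0.61, -0.046, 0.004]), (0.21, [340.0, 199.0], [0.607, -0.329, 0.004])]
rest [(0.54, [307.0, 248.0], [0.539, -0.049, 0.0]), (0.33, [293.0, 239.0], [0.606, -0.051, 0.0])]
timer_top []
lamp_grip [(0.64, [187.0, 224.0], [0.657, 0.327, 0.32]), (0.49, [226.0, 317.0], [0.347, 0.474, 0.32]), (0.46, [291.0, 238.0], [0.403, 0.183, 0.32])]
lamp_hinge [(0.2, [246.0, 231.0], [0.65, 0.125, 0.145])]
bowls [(0.84, [245.0, 230.0], [0.768, 0.026, 0.0])]
tin [(0.78, [280.0, 210.0], [0.742, -0.132, 0.0])]
wrist [0.097 0.624 0.384] [[0.286, 0.913, 0.292], [0.958, -0.272, -0.087], [-0.0, 0.304, -0.953]]
```

View pics/scene0.png

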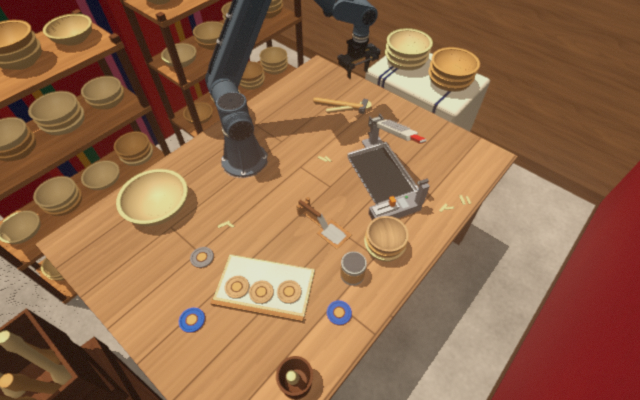

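View pics/side0.png

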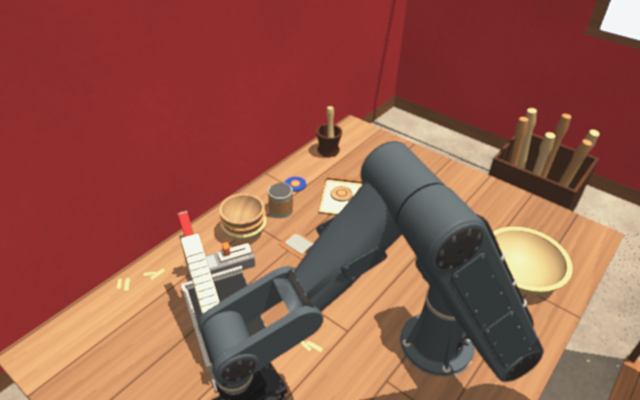

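drive_tool(
  plan=[
    [0,-200,0,0,0,0,87],
    [0,-200,0,0,0,0,87],
    [0,-200,0,0,0,0,87],
    [0,-200,0,0,0,0,87],
  ],
)

```text
time: 1.9
position: [0.1778, 0.5988, 0.4247]
tool_rot: [-0.7, 0.102, -0.102, 0.7]
ft_force: [0.8, 0.4, 0.4]
grip_width: 0.0871
```

drive_tool(
  plan=[
    [395,0,-240,0,-76.6,0,87],
    [395,0,-240,0,-76.6,0,87],
    [395,0,-240,0,-76.6,0,87],
    [395,0,-240,0,-76.6,0,87],
    [395,0,-240,0,-76.6,0,87],
    [395,0,-240,0,-76.6,0,87],
    [395,0,-240,0,-76.6,0,87],
    [395,0,-240,0,-76.6,0,87],
    [395,0,-240,0,-76.6,0,87],
    [395,0,-240,0,-76.6,0,87],
  ],
)

```text
time: 2.9
position: [0.489, 0.2552, 0.4228]
tool_rot: [-0.611, -0.356, 0.355, 0.611]
ft_force: [1.7, 1.0, -0.0]
grip_width: 0.087
```

```bash
cat >> h.py <<'E'
def hd(o): 
    m=R.from_quat(o['tool_rot']).as_matrix(); return np.degrees(np.arctan2(m[1,0],m[0,0]))
def snap(n,f,ts):
    o=get_obs(); cm=cam(n); cv2.imwrite(f'pics/{f}.png',camera(n)); print(round(o['time'],2),np.round(o['position'],4),'heading',hd(o).round(2),'F',np.round(o['ft_force'],1),'w',round(o['grip_width'],4))
    for t,z in ts:
        print(t,[(round(d['conf'],2),np.round(d['location'],1).tolist(),onz(cm,d['location'],z).round(4).tolist()) for d in mark_of(n,t)[:5]])
    return cm
E
python3 - <<'E'
from h import *
snap('wrist','w1',[('tray_floor',.012),('station',0),('timer_top',.105),('lamp_grip',.32),('lamp_hinge',.145)])
E
```

```text
2.9 [0.489  0.2552 0.4228] heading 60.34 F [ 1.7  1.  -0. ] w 0.087
tray_floor [(0.91, [318.7, 194.4], [0.5402, 0.3199, 0.012])]
station [(0.89, [322.6, 197.7], [0.5386, 0.3333, 0.0])]
timer_top [(0.79, [209.4, 186.6], [0.683, 0.1912, 0.105])]
lamp_grip [(0.71, [230.2, 326.9], [0.6557, 0.3314, 0.32]), (0.26, [180.7, 47.0], [0.5258, 0.0791, 0.32])]
lamp_hinge [(0.9, [437.9, 243.3], [0.386, 0.4632, 0.145]), (0.64, [220.2, 22.2], [0.5129, 0.0133, 0.145])]
```

View pics/w1.png

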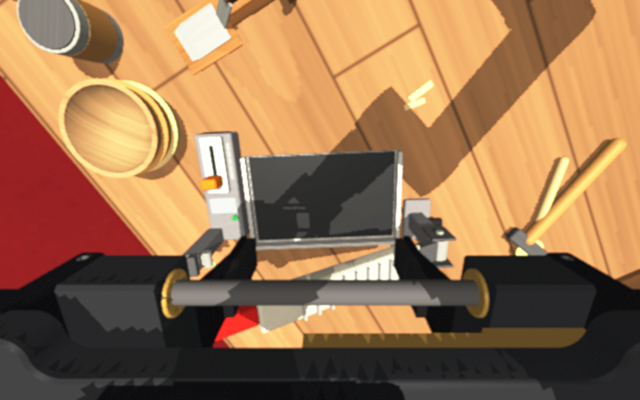

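```bash
python3 - <<'E'
from h import *
cm=cam('wrist')
im=cv2.imread('pics/w1.png'); 
cv2.imwrite('pics/w1c.png',cv2.resize(im[120:270,180:480],None,fx=2.6,fy=2.6,interpolation=cv2.INTER_CUBIC))
P={k:onz(cm,p,.012) for k,p in dict(nr=(250,157),nl=(398,151),fr=(258,240),fl=(398,236)).items()}
for k in P: print(k,P[k].round(4))
for a,b in [('nr','nl'),('fr','fl'),('nr','fr'),('nl','fl')]:
    d=P[b]-P[a]; print(a,b,np.linalg.norm(d).round(4),np.degrees(np.arctan2(d[1],d[0])).round(2))
E
```

```text
nr [0.6184 0.1852 0.012 ]
nl [0.3558 0.323  0.012 ]
fr [0.7071 0.3449 0.012 ]
fl [0.4357 0.4906 0.012 ]
nr nl 0.2966 152.31
fr fl 0.308 151.76
nr fr 0.1827 60.95
nl fl 0.1857 64.5
```

View pics/w1c.png

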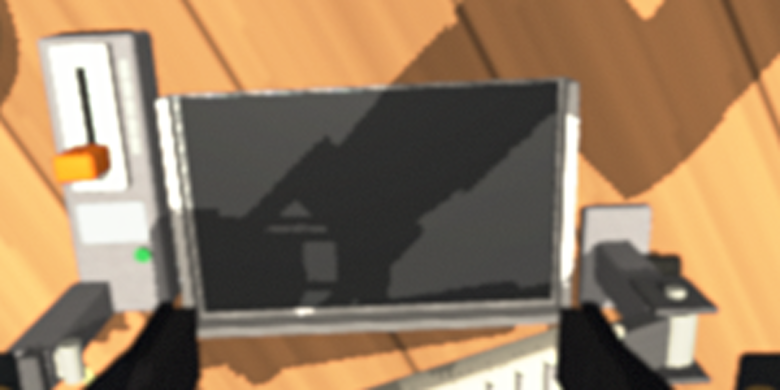

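drive_tool(
  plan=[
    [-469,0,-273,0,125.3,0,87],
    [-469,0,-273,0,125.3,0,87],
    [-469,0,-273,0,125.3,0,87],
    [-469,0,-273,0,125.3,0,87],
    [-469,0,-273,0,125.3,0,87],
    [-469,0,-273,0,125.3,0,87],
    [-469,0,-273,0,125.3,0,87],
    [-469,0,-273,0,125.3,0,87],
    [-469,0,-273,0,125.3,0,87],
    [-469,0,-273,0,125.3,0,87],
  ],
)

```text
time: 4.2
position: [0.4907, -0.2433, 0.4231]
tool_rot: [-0.689, 0.159, -0.16, 0.689]
ft_force: [1.1, -0.1, 0.6]
grip_width: 0.0866
```

```bash
cat >> h.py <<'E'
def go(p,h,pitch=0,roll=0):
    # shift/turn from measured pose to TCP p, heading h deg, pitch = tip-down deg
    o=get_obs(); M=R.from_quat(o['tool_rot']).as_matrix()
    a=np.radians(h); B=np.array([[np.cos(a),0,-np.sin(a)],[np.sin(a),0,np.cos(a)],[0,-1,0]])
    B=B@R.from_euler('z',pitch,degrees=True).as_matrix()
    print('row',(1000*M.T@(np.array(p)-np.array(o['position']))).round(1),R.from_matrix(M.T@B).as_rotvec(degrees=True).round(2))
E
python3 - <<'E'
from h import *
go([.494,-.288,.42],-65)
E
```

```text
row [ 22.6   3.1 -38.7] [-0.04 38.9   0.04]
```

drive_tool(
  plan=[
    [23,3,-39,0,38.9,0,87],
    [23,3,-39,0,38.9,0,87],
    [23,3,-39,0,38.9,0,87],
    [23,3,-39,0,38.9,0,87],
    [23,3,-39,0,38.9,0,87],
    [23,3,-39,0,38.9,0,87],
  ],
)

```text
time: 4.8
position: [0.4948, -0.2867, 0.4198]
tool_rot: [-0.597, 0.378, -0.378, 0.598]
ft_force: [0.0, -0.5, 0.1]
grip_width: 0.087
```

```bash
python3 - <<'E'
from h import *
snap('wrist','w2',[('board_top',.012),('fence',.012),('coaster1',.012),('rest',0),('spatula',.004),('spatula_grip',.059),('spatula_tip',.004)])
E
```

```text
4.8 [ 0.4948 -0.2867  0.4198] heading -64.64 F [ 0.  -0.5  0.1] w 0.087
board_top [(0.82, [318.2, 202.6], [0.5237, -0.3804, 0.012])]
fence [(0.59, [320.3, 240.7], [0.5649, -0.4581, 0.012])]
coaster1 [(0.97, [316.5, 216.3], [0.5334, -0.4098, 0.012]), (0.91, [450.8, 214.1], [0.7897, -0.283, 0.012]), (0.81, [273.7, 219.7], [0.4537, -0.4561, 0.012]), (0.74, [185.7, 178.5], [0.2568, -0.4494, 0.012]), (0.71, [379.9, 14.4], [0.4761, -0.0239, 0.012])]
rest []
spatula [(0.85, [400.9, 43.7], [0.5328, -0.0454, 0.004])]
spatula_grip [(0.91, [379.6, 17.4], [0.4763, -0.0431, 0.059])]
spatula_tip [(0.66, [440.6, 63.1], [0.6148, -0.0418, 0.004]), (0.25, [320.1, 202.4], [0.5281, -0.3807, 0.004])]
```

View pics/w2.png

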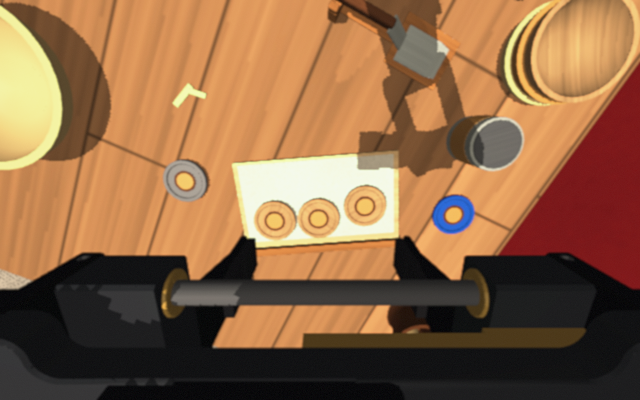

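```bash
python3 - <<'E'
from h import *
cm=cam('wrist')
im=cv2.imread('pics/w2.png'); 
cv2.imwrite('pics/w2c.png',cv2.resize(im[130:270,210:430],None,fx=3.6,fy=3.6,interpolation=cv2.INTER_CUBIC))
P={k:onz(cm,p,.012) for k,p in dict(nr=(234,163),nl=(398,152),fr=(250,247),fl=(399,238)).items()}
for k in P: print(k,P[k].round(4))
print(sum(P.values())/4)
for a,b in [('nr','nl'),('fr','fl'),('nr','fr'),('nl','fl')]:
    d=P[b]-P[a]; print(a,b,np.linalg.norm(d).round(4),np.degrees(np.arctan2(d[1],d[0])).round(2))
for p in [(275,219),(318,217),(365,205)]: print(onz(cm,p,.023).round(4))
E
```

```text
nr [ 0.3345 -0.3784  0.012 ]
nl [ 0.622  -0.2188  0.012 ]
fr [ 0.4296 -0.5401  0.012 ]
fl [ 0.7168 -0.3808  0.012 ]
[ 0.52574501 -0.37952224  0.012     ]
nr nl 0.3289 29.04
fr fl 0.3285 29.02
nr fr 0.1875 -59.54
nl fl 0.1876 -59.65
[ 0.4547 -0.4504  0.023 ]
[ 0.5345 -0.4078  0.023 ]
[ 0.6112 -0.3425  0.023 ]
```

View pics/w2c.png

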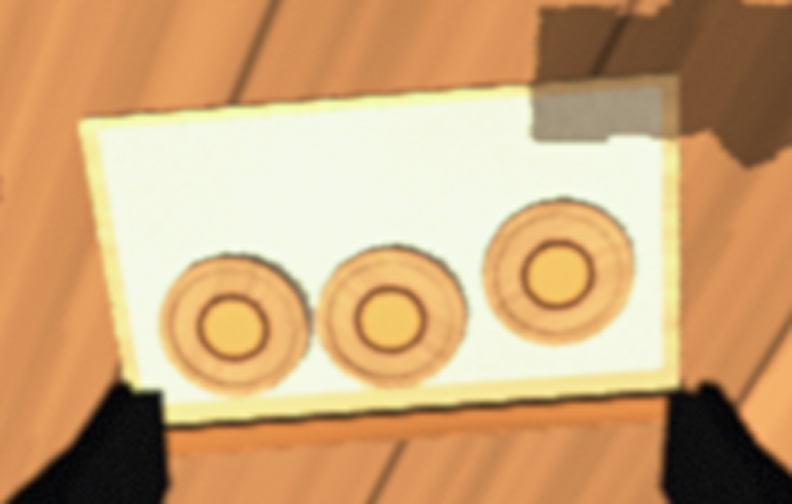

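```bash
python3 - <<'E'
from h import *
go([.475,-.04,.22],-2)
E
```

```text
row [-232.9  199.6   88.6] [ -0.   -62.76   0.  ]
```

drive_tool(
  plan=[
    [-233,200,89,0,-62.8,0,87],
    [-233,200,89,0,-62.8,0,87],
    [-233,200,89,0,-62.8,0,87],
    [-233,200,89,0,-62.8,0,87],
    [-233,200,89,0,-62.8,0,87],
    [-233,200,89,0,-62.8,0,87],
    [-233,200,89,0,-62.8,0,87],
    [-233,200,89,0,-62.8,0,87],
    [-233,200,89,0,-62.8,0,87],
    [-233,200,89,0,-62.8,0,87],
  ],
)

```text
time: 6.2
position: [0.476, -0.0402, 0.2199]
tool_rot: [0.707, -0.012, 0.013, -0.707]
ft_force: [0.1, -0.4, -0.6]
grip_width: 0.0869
```

```bash
python3 - <<'E'
from h import *
snap('wrist','w3',[('rest',0),('spatula',.004),('spatula_grip',.059),('spatula_tip',.004)])
E
```

```text
6.2 [ 0.476  -0.0402  0.2199] heading -2.06 F [ 0.1 -0.4 -0.6] w 0.0869
rest [(0.64, [328.3, 215.4], [0.5331, -0.0368, 0.0]), (0.3, [32.1, 249.7], [0.5713, -0.4789, 0.0])]
spatula [(0.97, [323.3, 214.6], [0.5302, -0.0438, 0.004]), (0.66, [376.0, 338.8], [0.7507, 0.0345, 0.004]), (0.55, [325.0, 269.1], [0.6176, -0.0446, 0.004]), (0.46, [331.1, 216.7], [0.5337, -0.0329, 0.004]), (0.26, [82.0, 223.2], [0.5306, -0.3883, 0.004])]
spatula_grip [(0.92, [324.2, 188.5], [0.4775, -0.0404, 0.059])]
spatula_tip [(0.65, [60.9, 229.7], [0.5395, -0.4216, 0.004]), (0.18, [324.7, 215.5], [0.5316, -0.0419, 0.004])]
```

View pics/w3.png

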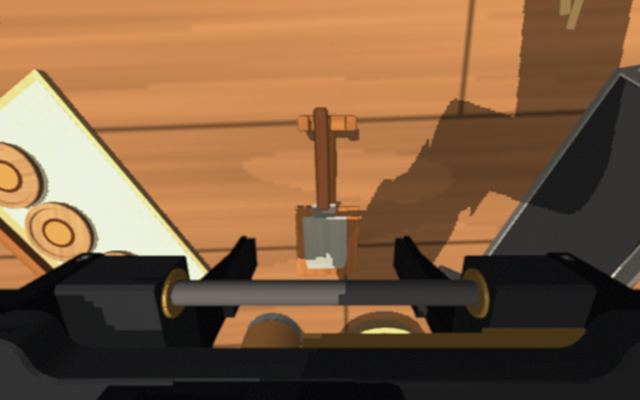

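```bash
python3 - <<'E'
from h import *
cm=cam('wrist')
im=cv2.imread('pics/w3.png'); 
cv2.imwrite('pics/w3c.png',cv2.resize(im[95:285,270:380],None,fx=3.1,fy=3.1,interpolation=cv2.INTER_CUBIC))
for p,z in [((321,108),.07),((323,200),.07),((324,215),.006),((326,270),.006),((328,123),.056),((327.5,273),.004),((327.5,212),.004)]: print(p,onz(cm,p,z).round(4))
E
```

```text
(321, 108) [ 0.3878 -0.0406  0.07  ]
(323, 200) [ 0.4878 -0.0424  0.07  ]
(324, 215) [ 0.5297 -0.043   0.006 ]
(326, 270) [ 0.6176 -0.0433  0.006 ]
(328, 123) [ 0.4036 -0.0337  0.056 ]
(327.5, 273) [ 0.6241 -0.0413  0.004 ]
(327.5, 212) [ 0.5262 -0.0379  0.004 ]
```

View pics/w3c.png

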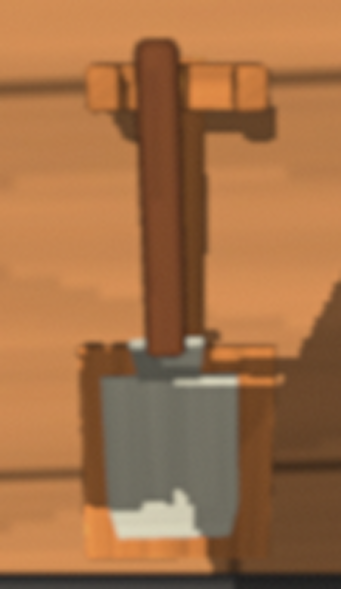

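```bash
python3 - <<'E'
from h import *
go([.477,-.0415,.040],-1)
E
```

```text
row [  1.2 179.9  -1. ] [ 0.01 -1.06  0.05]
```

drive_tool(
  plan=[
    [1,160,-1,0,-1.1,0,50],
    [1,160,-1,0,-1.1,0,50],
    [1,160,-1,0,-1.1,0,50],
    [1,160,-1,0,-1.1,0,50],
    [1,180,-1,0,-1.1,0,50],
    [1,180,-1,0,-1.1,0,50],
    [1,180,-1,0,-1.1,0,0],
    [1,180,-1,0,-1.1,0,0],
    [1,180,-1,0,-1.1,0,0],
    [1,180,-1,0,-1.1,0,0],
  ],
  newtons=50,
)

```text
time: 7.45
position: [0.4771, -0.0411, 0.0407]
tool_rot: [0.707, -0.005, 0.006, -0.707]
ft_force: [-1.1, 0.9, 0.5]
grip_width: 0.0258
```

drive_tool(
  plan=[
    [0,0,0,0,0,0,0],
    [0,0,0,0,0,0,0],
    [0,0,0,0,0,0,0],
  ],
)

```text
time: 7.75
position: [0.4768, -0.041, 0.0402]
tool_rot: [0.707, -0.005, 0.006, -0.707]
ft_force: [-0.3, -0.1, 6.9]
grip_width: 0.0157
```

drive_tool(
  plan=[
    [0,-20,0,0,0,0,0],
    [0,-50,0,0,0,0,0],
    [0,-90,0,0,0,0,0],
    [0,-120,0,0,0,0,0],
    [0,-120,0,0,0,0,0],
  ],
  newtons=60,
)

```text
time: 8.25
position: [0.4787, -0.0415, 0.1629]
tool_rot: [0.708, -0.003, 0.008, -0.706]
ft_force: [0.2, 0.3, -1.7]
grip_width: 0.0157
```

```bash
cat >> h.py <<'E'
BC=np.array([.5257,-.3795,.012]); BH=-61.
TC=np.array([.533,.332,.012]); TH=62.
def loc(C,H,l):
    a=np.radians(H); return C+np.array([np.cos(a)*l[0]-np.sin(a)*l[1],np.sin(a)*l[0]+np.cos(a)*l[1],l[2]])
def tip(C,H,l,pitch=0,dh=0):
    # TCP pose such that the blade tip (underside) is at local l of frame C,H ; prints row
    p=loc(C,H,l); a=np.radians(H+dh); s,c=np.sin(np.radians(pitch)),np.cos(np.radians(pitch))
    f=.139*c-.036*s; d=.139*s+.036*c
    q=p-np.array([np.cos(a)*f,np.sin(a)*f,-d]); print('TCP',q.round(4)); go(q,H+dh,pitch)
def where(C,H):
    o=get_obs(); M=R.from_quat(o['tool_rot']).as_matrix(); p=np.array(o['position'])+M@[.139,.036,0]
    a=np.radians(H); B=np.array([[np.cos(a),-np.sin(a),0],[np.sin(a),np.cos(a),0],[0,0,1]])
    print('t',o['time'],'tip local mm',(1000*B.T@(p-C)).round(1),'head',(hd(o)-H).round(2),'pitch',np.degrees(np.arcsin(-M[2,0])).round(2),'F',np.round(o['ft_force'],2),'M',np.round(o['moment'],2),'w',o['grip_width'])
E
python3 - <<'E'
from h import *
where(BC,BH); tip(BC,BH,[-.06,.0927,.05],2)
E
```

```text
t 8.25 tip local mm [-248.9  243.5  115.9] head 60.13 pitch -0.44 F [ 0.24  0.31 -1.73] M [ 0.    0.04 -0.05] w 0.015696501756648395
TCP [ 0.511  -0.1617  0.1028]
row [  33.6   60.6 -119.5] [ 0.95 60.13  2.28]
```

drive_tool(
  plan=[
    [34,0,-120,1,60,2.3,0],
    [34,0,-120,1,60,2.3,0],
    [34,0,-120,1,60,2.3,0],
    [34,0,-120,1,60,2.3,0],
    [34,0,-120,1,60,2.3,0],
    [34,0,-120,1,60,2.3,0],
    [34,0,-120,1,60,2.3,0],
    [34,60,-120,1,60,2.3,0],
    [34,60,-120,1,60,2.3,0],
    [34,60,-120,1,60,2.3,0],
  ],
)

```text
time: 9.25
position: [0.5058, -0.1599, 0.0968]
tool_rot: [-0.603, 0.375, -0.342, 0.615]
ft_force: [-1.0, -0.1, -0.4]
grip_width: 0.0156
```

```bash
python3 - <<'E'
from h import *
where(BC,BH); cm=snap('wrist','w4',[('spatula_tip',.06),('coaster1',.012)]); tip(BC,BH,[-.06,.0927,.0],2)
E
```

```text
t 9.25 tip local mm [-64.7  89.   42. ] head 0.09 pitch 2.81 F [-0.97 -0.08 -0.42] M [-0.01  0.01 -0.05] w 0.015608448816591422
9.25 [ 0.5058 -0.1599  0.0968] heading -60.91 F [-1.  -0.1 -0.4] w 0.0156
spatula_tip []
coaster1 []
TCP [ 0.511  -0.1617  0.0528]
row [ 2.8 47.4  1.8] [ 0.24  0.11 -0.32]
```

View pics/w4.png

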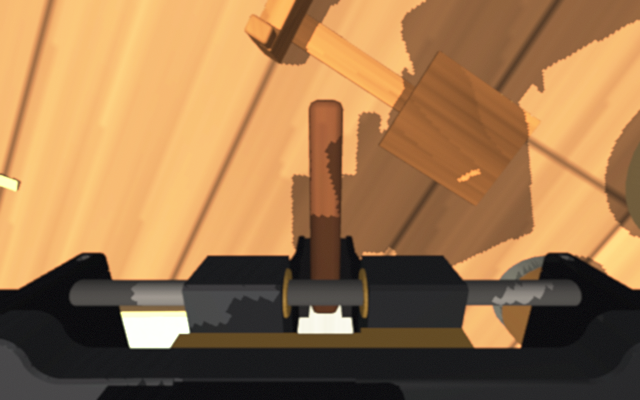

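drive_tool(
  plan=[
    [1,15,1,0.2,0.1,-0.3,0],
    [3,30,2,0.2,0.1,-0.3,0],
    [3,42,2,0.2,0.1,-0.3,0],
    [3,44,2,0.2,0.1,-0.3,0],
    [3,44,2,0.2,0.1,-0.3,0],
  ],
)

```text
time: 9.9
position: [0.5108, -0.1616, 0.0558]
tool_rot: [-0.603, 0.37, -0.348, 0.615]
ft_force: [0.5, -0.3, -1.6]
grip_width: 0.0156
```

```bash
cat > sc.py <<'E'
from h import *
import sys
cm=cam('scene'); cv2.imwrite('pics/s_'+sys.argv[1]+'.png',camera('scene'))
for t,z in [('coaster1',.024),('spatula_tip',.014),('spatula',.014)]:
    for d in mark_of('scene',t)[:6]:
        for n,C,H in [('B',BC,BH),('T',TC,TH)]:
            p=onz(cm,d['location'],z)-C; a=np.radians(H); q=[np.cos(a)*p[0]+np.sin(a)*p[1],-np.sin(a)*p[0]+np.cos(a)*p[1]]
            if abs(q[0])<.25 and abs(q[1])<.22: print(t,round(d['conf'],2),np.round(d['location']),n,(1000*np.array(q)).round(0))
E
python3 - <<'E'
from h import *
where(BC,BH); tip(BC,BH,[-.06,.0927,.0],2)
E
python3 sc.py a
```

```text
t 9.9 tip local mm [-60.2  92.6   2.8] head 0.0 pitch 2.07 F [ 0.53 -0.31 -1.57] M [-0.05 -0.03 -0.01] w 0.015622485990371346
TCP [ 0.511  -0.1617  0.0528]
row [0.3 2.9 0.1] [ 0.07  0.   -0.07]
coaster1 0.78 [242. 289.] B [ 36. -74.]
coaster1 0.72 [288. 291.] B [12. 92.]
coaster1 0.7 [193. 322.] B [ 188. -200.]
coaster1 0.66 [261. 293.] B [38. -2.]
spatula_tip 0.72 [293. 272.] B [-72.  87.]
spatula 0.81 [299. 257.] B [-137.   95.]
```

drive_tool(
  plan=[
    [0,1,0,0,0,0,0],
    [0,2,0,0,0,0,0],
    [0,2.5,0,0,0,0,0],
    [0,2.5,0,0,0,0,0],
    [0,2.5,0,0,0,0,0],
  ],
)

```text
time: 10.6
position: [0.5107, -0.1615, 0.053]
tool_rot: [-0.603, 0.37, -0.348, 0.615]
ft_force: [-0.0, -0.5, 0.2]
grip_width: 0.0154
```

```bash
python3 - <<'E'
from h import *
where(BC,BH)
E
```

```text
t 10.6 tip local mm [-60.3  92.5   0.1] head 0.0 pitch 2.07 F [-0.02 -0.45  0.19] M [-0.14 -0.    0.04] w 0.015426934789490794
```

drive_tool(
  plan=[
    [0,0.5,0,0,0,0,0],
    [0,0.5,0,0,0,0,0],
    [0,0.5,0,0,0,0,0],
  ],
)

```text
time: 10.9
position: [0.5107, -0.1615, 0.0526]
tool_rot: [-0.603, 0.37, -0.348, 0.615]
ft_force: [-0.2, 1.0, 1.0]
grip_width: 0.0157
```

```bash
python3 - <<'E'
from h import *
where(BC,BH)
E
```

```text
t 10.9 tip local mm [-60.3  92.5  -0.4] head -0.0 pitch 2.07 F [-0.16  0.99  1.03] M [-0.14 -0.09 -0.  ] w 0.015714040908148447
```

drive_tool(
  plan=[
    [0,0.5,0,0,0,0,0],
    [0,0.5,0,0,0,0,0],
    [0,0.5,0,0,0,0,0],
  ],
)

```text
time: 11.2
position: [0.5107, -0.1615, 0.052]
tool_rot: [-0.603, 0.37, -0.348, 0.615]
ft_force: [-0.1, 1.2, 0.5]
grip_width: 0.0155
```

```bash
python3 - <<'E'
from h import *
where(BC,BH)
E
```

```text
t 11.2 tip local mm [-60.3  92.5  -0.9] head -0.0 pitch 2.07 F [-0.06  1.19  0.49] M [-0.19 -0.11 -0.  ] w 0.01551790518231273
```

drive_tool(
  plan=[
    [6,-0.2,0,0,0,0,0],
    [12,-0.4,0,0,0,0,0],
    [18,-0.6,0,0,0,0,0],
    [25,-0.9,0,0,0,0,0],
    [32,-1.2,0,0,0,0,0],
    [40,-1.4,0,0,0,0,0],
    [48,-1.7,0,0,0,0,0],
    [56,-2,0,0,0,0,0],
    [64,-2.3,0,0,0,0,0],
    [72,-2.6,0,0,0,0,0],
  ],
)

```text
time: 12.2
position: [0.5458, -0.2251, 0.052]
tool_rot: [-0.603, 0.37, -0.348, 0.615]
ft_force: [-0.5, 1.6, 1.6]
grip_width: 0.0153
```

```bash
python3 - <<'E'
from h import *
where(BC,BH)
E
python3 sc.py b
```

```text
t 12.2 tip local mm [12.3 92.4 -1.1] head -0.01 pitch 2.08 F [-0.49  1.63  1.64] M [-0.12 -0.01  0.01] w 0.01532923581299613
coaster1 0.88 [262. 294.] B [40.  1.]
coaster1 0.84 [292. 293.] B [ 15. 107.]
coaster1 0.75 [191. 319.] B [ 179. -211.]
coaster1 0.67 [236. 288.] B [ 40. -96.]
spatula_tip 0.62 [289. 290.] B [ 3. 91.]
spatula 0.53 [293. 272.] B [-70.  88.]
```

drive_tool(
  plan=[
    [7,-0.3,0,0,0,0,0],
    [14,-0.5,0,0,0,0,0],
    [21,-0.8,0,0,0,0,0],
    [28,-1,0,0,0,0,0],
    [35,-1.3,0,0,0,0,0],
    [42,-1.5,0,0,0,0,0],
    [48,-1.7,0,0,0,0,0],
    [54,-1.9,0,0,0,0,0],
    [60,-2.2,0,0,0,0,0],
    [66,-2.4,0,0,0,0,0],
  ],
)

```text
time: 13.4
position: [0.5777, -0.2826, 0.0519]
tool_rot: [-0.603, 0.37, -0.347, 0.615]
ft_force: [-0.3, 1.1, 1.2]
grip_width: 0.0155
```

```bash
python3 - <<'E'
from h import *
where(BC,BH)
E
python3 sc.py c
```

```text
t 13.4 tip local mm [78.  92.4 -1.1] head -0.0 pitch 2.09 F [-0.32  1.13  1.2 ] M [-0.08 -0.01  0.  ] w 0.015478759960425805
coaster1 0.97 [288. 302.] B [ 51. 102.]
coaster1 0.89 [260. 294.] B [43. -6.]
coaster1 0.73 [238. 290.] B [ 44. -88.]
coaster1 0.69 [194. 320.] B [ 182. -199.]
spatula 0.62 [290. 288.] B [-4. 93.]
```

drive_tool(
  plan=[
    [5,-0.2,0,0,0,0,0],
    [9,-0.3,0,0,0,0,0],
    [12,-0.4,0,0,0,0,0],
    [13,-0.5,0,0,0,0,0],
    [13,-0.5,0,0,0,0,0],
  ],
)

```text
time: 14.1
position: [0.5837, -0.2935, 0.0519]
tool_rot: [-0.603, 0.37, -0.347, 0.615]
ft_force: [-1.3, 0.8, 1.6]
grip_width: 0.0155
```

```bash
python3 - <<'E'
from h import *
where(BC,BH)
p=loc(BC,BH,[.085,.0927,.05]); 
tip(BC,BH,[.0885,.0927,.003],0); tip(BC,BH,[.080,.0927,.05],-2)
E
```

```text
t 14.1 tip local mm [90.5 92.4 -1.2] head -0.01 pitch 2.11 F [-1.29  0.83  1.61] M [-0.08 -0.01  0.02] w 0.015519798823056307
TCP [ 0.5823 -0.2904  0.051 ]
row [-3.4  1.   0.3] [ 0.09 -0.01 -2.11]
TCP [ 0.5776 -0.2819  0.0931]
row [-14.6 -40.7   0.2] [ 0.09 -0.   -4.11]
```

drive_tool(
  plan=[
    [-1,0.3,0,0,0,-0.7,0],
    [-2,0.5,0,0,0,-1.4,0],
    [-3,0.5,0,0,0,-2.1,0],
    [-5,-2,0,0.1,0,-2.6,0],
    [-7,-6,0,0.1,0,-3.1,0],
    [-9,-12,0,0.1,0,-3.6,0],
    [-11,-20,0,0.1,0,-4.1,0],
    [-13,-30,0,0.1,0,-4.1,0],
    [-15,-38,0,0.1,0,-4.1,0],
    [-15,-41,0,0.1,0,-4.1,0],
  ],
)

```text
time: 15.1
position: [0.578, -0.2821, 0.0953]
tool_rot: [0.615, -0.347, 0.371, -0.603]
ft_force: [1.0, -0.9, -2.8]
grip_width: 0.0156
```

```bash
python3 - <<'E'
from h import *
where(BC,BH)
im=camera('scene'); cv2.imwrite('pics/s_d.png',cv2.resize(im[180:340,190:390],None,fx=4,fy=3.7,interpolation=cv2.INTER_CUBIC))
E
```

```text
t 15.1 tip local mm [80.5 93.1 52.5] head -0.0 pitch -2.15 F [ 1.05 -0.86 -2.8 ] M [ 0.06  0.1  -0.03] w 0.015555785774977366
```

View pics/s_d.png

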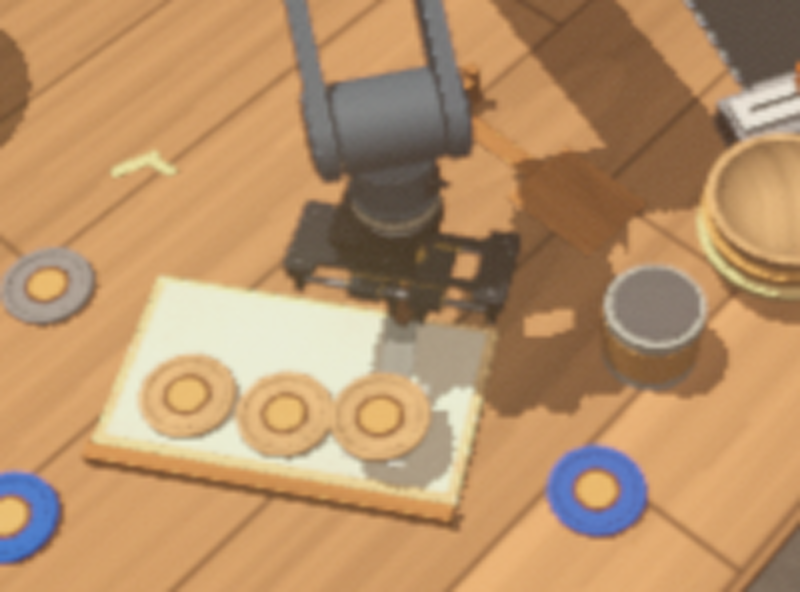

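```bash
python3 - <<'E'
from h import *
tip(TC,TH,[.035,.098,.17],-2)
go([.50,-.20,.22],-61,-2)
E
```

```text
TCP [0.3971 0.2851 0.2131]
row [-579.2 -139.7  117. ] [   4.42 -122.92    0.2 ]
row [-105.1 -128.9  -28.2] [-0.09 -0.    0.17]
```

drive_tool(
  plan=[
    [-3,-4,-1,0,0,0,0],
    [-10,-13,-3,0,0,0,0],
    [-21,-26,-6,0,0,0,0],
    [-34,-41,-9,0,0,0,0],
    [-48,-59,-13,0,0,0,0],
    [-63,-77,-17,0,0,0,0],
    [-77,-95,-21,0,0,0,0],
    [-90,-110,-24,0,0,0,0],
    [-100,-122,-27,0,0,0,0],
    [-105,-129,-28,0,0,0,0],
  ],
)

```text
time: 16.15
position: [0.4988, -0.1985, 0.2202]
tool_rot: [0.615, -0.348, 0.37, -0.603]
ft_force: [-0.2, -0.4, -1.6]
grip_width: 0.0155
```

```bash
python3 - <<'E'
from h import *
where(BC,BH)
go([.48,.05,.22],-5,-2)
go([.397,.285,.22],62,-2)
E
```

```text
t 16.15 tip local mm [-31.2  64.3 177.2] head 0.02 pitch -2.05 F [-0.22 -0.45 -1.65] M [ 0.09  0.07 -0.02] w 0.015452080639483052
row [-226.3   -7.9  104.2] [  1.94 -55.94   0.07]
row [-471.9  -16.6  145.6] [ 4.320e+00 -1.229e+02  8.000e-02]
```

```bash
cat >> h.py <<'E'
def mat(h,pitch):
    a=np.radians(h); B=np.array([[np.cos(a),0,-np.sin(a)],[np.sin(a),0,np.cos(a)],[0,-1,0]])
    return B@R.from_euler('z',pitch,degrees=True).as_matrix()
def tcp(C,H,l,pitch=0):
    p=loc(C,H,l); a=np.radians(H); s,c=np.sin(np.radians(pitch)),np.cos(np.radians(pitch))
    f=.139*c-.036*s; d=.139*s+.036*c
    return p-np.array([np.cos(a)*f,np.sin(a)*f,-d]),H,pitch
def seq(*poses):
    o=get_obs(); p0=np.array(o['position']); M0=R.from_quat(o['tool_rot']).as_matrix()
    for p,h,t in poses:
        M=mat(h,t); print((1000*M0.T@(np.array(p)-p0)).round(1),R.from_matrix(M0.T@M).as_rotvec(degrees=True).round(2)); p0=np.array(p);M0=M
E
python3 - <<'E'
from h import *
seq(([.50,-.04,.22],-25,-2),([.475,.12,.22],15,-2),(*tcp(TC,TH,[.0,.098,.17],-2)[:1],62,-2),tcp(TC,TH,[.035,.098,.06],-2),tcp(TC,TH,[.035,.098,.004],0),tcp(TC,TH,[.035,.098,.0],13),tcp(TC,TH,[-.08,.098,.0],13))
E
```

```text
[-137.9   -4.7   78. ] [  1.23 -35.95   0.07]
[-90.2  -3.2 134.4] [  1.4  -39.98   0.  ]
[-56.6   4.9 154.1] [  1.64 -46.97   0.  ]
[ 31.1 111.2  -0. ] [0. 0. 0.]
[-0.6 51.1 -0. ] [ 0. -0.  2.]
[ 11.7 -26.3   0. ] [ 0. -0. 13.]
[-112.1   25.9    0. ] [0. 0. 0.]
```

drive_tool(
  plan=[
    [-5,0,3,0,-1.2,0,0],
    [-14,0,8,0.1,-3.6,0,0],
    [-28,-1,16,0.2,-7.2,0,0],
    [-46,-2,26,0.4,-12,0,0],
    [-69,-2,39,0.6,-18,0,0],
    [-92,-3,52,0.8,-24,0,0],
    [-110,-4,62,1,-28.8,0,0],
    [-124,-4,70,1.1,-32.4,0,0],
    [-133,-5,75,1.2,-34.8,0,0],
    [-138,-5,78,1.2,-36,0,0],
  ],
)

```text
time: 17.15
position: [0.5008, -0.04, 0.2183]
tool_rot: [0.693, -0.14, 0.163, -0.688]
ft_force: [0.7, 0.2, -2.3]
grip_width: 0.0154
```

drive_tool(
  plan=[
    [-3,0,4,0,-1.3,0,0],
    [-9,0,13,0.1,-4,0,0],
    [-18,-1,27,0.3,-8,0,0],
    [-30,-1,45,0.5,-13.3,0,0],
    [-45,-2,67,0.7,-20,0,0],
    [-60,-2,89,0.9,-26.7,0,0],
    [-72,-2,107,1.1,-32,0,0],
    [-81,-3,121,1.3,-36,0,0],
    [-87,-3,130,1.4,-38.7,0,0],
    [-90,-3,134,1.4,-40,0,0],
  ],
)

```text
time: 18.15
position: [0.4757, 0.1192, 0.2186]
tool_rot: [-0.699, -0.106, 0.081, 0.702]
ft_force: [-0.2, -0.3, -1.7]
grip_width: 0.0152
```

drive_tool(
  plan=[
    [-2,0,5,0.1,-1.6,0,0],
    [-6,1,15,0.2,-4.7,0,0],
    [-11,1,31,0.3,-9.4,0,0],
    [-19,2,51,0.5,-15.7,0,0],
    [-28,2,77,0.8,-23.5,0,0],
    [-38,3,103,1.1,-31.3,0,0],
    [-46,4,123,1.3,-37.6,0,0],
    [-51,4,139,1.5,-42.3,0,0],
    [-55,5,149,1.6,-45.4,0,0],
    [-57,5,154,1.6,-47,0,0],
  ],
)

```text
time: 19.15
position: [0.3807, 0.2525, 0.2114]
tool_rot: [-0.6, -0.375, 0.355, 0.611]
ft_force: [-0.3, 0.8, -2.8]
grip_width: 0.0156
```

```bash
python3 - <<'E'
from h import *
where(TC,TH)
seq(tcp(TC,TH,[.035,.098,.06],-2),tcp(TC,TH,[.035,.098,.004],0),tcp(TC,TH,[.035,.098,.0],13),tcp(TC,TH,[-.08,.098,.0],13))
im=camera('scene'); cv2.imwrite('pics/s_e.png',cv2.resize(im[90:290,270:470],None,fx=4,fy=3,interpolation=cv2.INTER_CUBIC))
E
```

```text
t 19.15 tip local mm [ -1.6  97.6 168.1] head 0.19 pitch -1.91 F [-0.32  0.77 -2.76] M [-0.1   0.15  0.04] w 0.015557744461845028
[ 32.9 109.5   0.8] [ 0.04  0.19 -0.09]
[-0.6 51.1 -0. ] [ 0. -0.  2.]
[ 11.7 -26.3   0. ] [ 0. -0. 13.]
[-112.1   25.9    0. ] [0. 0. 0.]
```

View pics/s_e.png

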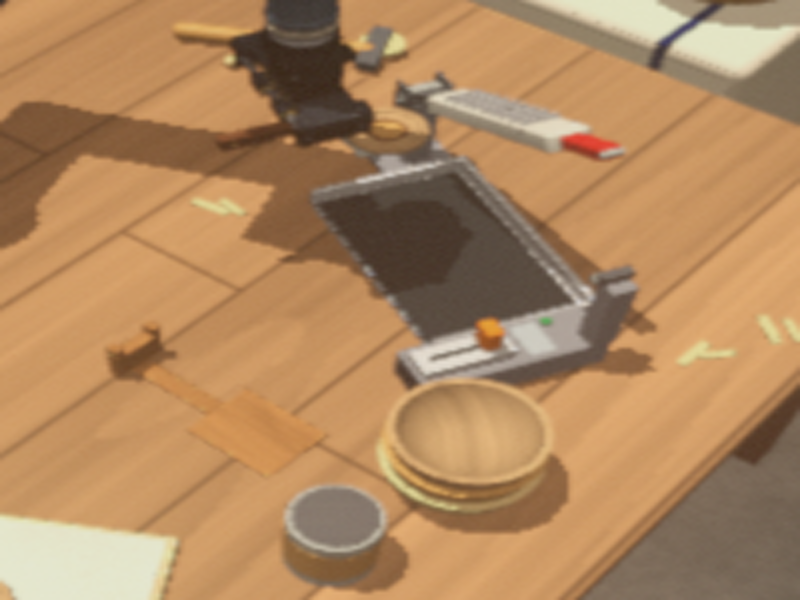

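```bash
python3 - <<'E'
from h import *
seq(tcp(TC,TH,[.0,.098,.05],-2),tcp(TC,TH,[.035,.098,.006],0),tcp(TC,TH,[.035,.098,.0005],2))
E
```

```text
[ -2.6 118.3   0.5] [ 0.02  0.21 -0.08]
[34.8 40.4 -0. ] [ 0. -0.  2.]
[1.3 0.7 0. ] [0. 0. 2.]
```

drive_tool(
  plan=[
    [0,4,0,0,0.1,0,0],
    [-1,12,0,0,0.2,0,0],
    [-1,24,0,0,0.2,0,0],
    [-2,39,0,0,0.2,0,0],
    [-2,59,0,0,0.2,0,0],
    [-2,79,0,0,0.2,0,0],
    [-3,95,0,0,0.2,0,0],
    [-3,106,0,0,0.2,0,0],
    [-3,114,0,0,0.2,0,0],
    [-3,118,0,0,0.2,0,0],
  ],
)

```text
time: 20.2
position: [0.3818, 0.2528, 0.0925]
tool_rot: [-0.601, -0.373, 0.353, 0.613]
ft_force: [-0.2, -0.0, -2.7]
grip_width: 0.0157
```

drive_tool(
  plan=[
    [1,1,0,0,0,0.2,0],
    [4,4,0,0,0,0.4,0],
    [8,9,0,0,0,0.6,0],
    [13,15,0,0,0,0.8,0],
    [19,22,0,0,0,1,0],
    [24,28,0,0,0,1.2,0],
    [29,33,0,0,0,1.4,0],
    [32,37,0,0,0,1.6,0],
    [34,39,0,0,0,1.8,0],
    [35,40.5,0,0,0,2,0],
  ],
)

```text
time: 21.2
position: [0.3989, 0.2855, 0.0539]
tool_rot: [0.607, 0.363, -0.364, -0.606]
ft_force: [1.2, 0.1, -2.5]
grip_width: 0.0153
```

```bash
python3 - <<'E'
from h import *
where(TC,TH)
for a in (2,4,6,8,10,12,14): print(a,end=' ');seq(tcp(TC,TH,[.035,.098,0],a))
print();seq(tcp(TC,TH,[.035,.098,0],14),tcp(TC,TH,[-.085,.098,0],14))
E
```

```text
t 21.2 tip local mm [34.9 96.3  5.7] head -0.12 pitch 0.09 F [ 1.17  0.12 -2.48] M [-0.09  0.1   0.01] w 0.015321307727890442
2 [1.4 1.1 1.4] [ 0.03 -0.12  1.91]
4 [ 2.9 -3.7  1.4] [ 0.03 -0.12  3.91]
6 [ 4.6 -8.4  1.4] [ 0.03 -0.12  5.91]
8 [  6.4 -13.1   1.4] [ 0.03 -0.12  7.91]
10 [  8.4 -17.7   1.4] [ 0.03 -0.12  9.91]
12 [ 10.5 -22.2   1.4] [ 0.02 -0.12 11.91]
14 [ 12.8 -26.7   1.4] [ 0.02 -0.12 13.91]

[ 12.8 -26.7   1.4] [ 0.02 -0.12 13.91]
[-116.4   29.     0. ] [0. 0. 0.]
```

drive_tool(
  plan=[
    [1.4,1,1,0,0,2,0],
    [2.9,-3.8,1,0,0,4,0],
    [4.6,-8.5,1,0,0,6,0],
    [6.4,-13.2,1,0,0,8,0],
    [8.4,-17.8,1,0,0,10,0],
    [10.5,-22.3,1,0,0,12,0],
    [12.8,-26.8,1,0,0,14,0],
    [12.8,-26.8,1,0,0,14,0],
    [12.8,-26.8,1,0,0,14,0],
    [12.8,-26.8,1,0,0,14,0],
  ],
)

```text
time: 22.2
position: [0.4037, 0.2968, 0.0809]
tool_rot: [0.647, 0.287, -0.435, -0.557]
ft_force: [0.5, -0.2, -1.5]
grip_width: 0.0156
```

```bash
python3 - <<'E'
from h import *
where(TC,TH)
E
python3 sc.py f
```

```text
t 22.2 tip local mm [34.3 97.3  0.2] head -0.16 pitch 14.05 F [ 0.47 -0.16 -1.52] M [0.33 0.03 0.05] w 0.015637077107403863
coaster1 0.74 [261. 292.] B [37. -3.]
coaster1 0.68 [194. 322.] B [ 186. -199.]
coaster1 0.67 [239. 288.] B [ 38. -85.]
coaster1 0.57 [375. 159.] T [10. 83.]
spatula_tip 0.58 [376. 155.] T [ 32. 108.]
spatula 0.64 [361. 161.] T [-50. 100.]
```

drive_tool(
  plan=[
    [-5,1,0,0,0,0,0],
    [-14,3.5,0,0,0,0,0],
    [-26,6.5,0,0,0,0,0],
    [-38,9.5,0,0,0,0,0],
    [-50,12.5,0,0,0,0,0],
    [-62,15.5,0,0,0,0,0],
    [-74,18.5,0,0,0,0,0],
    [-86,21.5,0,0,0,0,0],
    [-98,24.5,0,0,0,0,0],
    [-110,27.5,0,0,0,0,0],
  ],
)

```text
time: 23.4
position: [0.3501, 0.1962, 0.0811]
tool_rot: [0.647, 0.287, -0.435, -0.557]
ft_force: [-0.7, -0.1, -1.3]
grip_width: 0.0156
```

```bash
python3 - <<'E'
from h import *
where(TC,TH)
E
python3 sc.py g
```

```text
t 23.4 tip local mm [-79.6  97.4   0.4] head -0.14 pitch 14.05 F [-0.72 -0.11 -1.27] M [0.19 0.01 0.  ] w 0.015597074654632661
coaster1 0.83 [240. 290.] B [ 43. -78.]
coaster1 0.79 [262. 292.] B [34.  1.]
coaster1 0.69 [192. 320.] B [ 182. -206.]
coaster1 0.66 [376. 161.] T [ 8. 70.]
spatula_tip 0.74 [353. 161.] T [-83. 115.]
spatula_tip 0.65 [267. 285.] B [-0.  6.]
spatula 0.58 [339. 167.] T [-157.  105.]
```

```bash
python3 - <<'E'
from h import *
seq(([.40,.16,.20],50,0),([.49,.0,.20],0,0),([.46,-.18,.20],-61,2),tcp(BC,BH,[-.04,-.006,.03],2),tcp(BC,BH,[-.04,-.006,-.001],2))
E
```

```text
[ -37.9 -113.1  -61. ] [  1.51  11.77 -13.98]
[ -64.7    0.  -171.8] [ 0. 50.  0.]
[ -30.    0. -180.] [ 1.06 60.99  1.81]
[ 32.8 116.1 -45.3] [0. 0. 0.]
[ 1.1 31.   0. ] [0. 0. 0.]
```

drive_tool(
  plan=[
    [-20,-50,-20,0.5,4,-5,0],
    [-38,-113,-61,1.5,11.8,-14,0],
    [-38,-113,-61,1.5,11.8,-14,0],
    [-38,-113,-61,1.5,11.8,-14,0],
    [-38,-113,-61,1.5,11.8,-14,0],
  ],
)

```text
time: 24.1
position: [0.4, 0.16, 0.2002]
tool_rot: [0.641, 0.299, -0.298, -0.641]
ft_force: [-0.4, -0.3, -1.6]
grip_width: 0.0155
```

drive_tool(
  plan=[
    [-4,0,-12,0,4,0,0],
    [-15,0,-35,0,11,0,0],
    [-25,0,-65,0,19,0,0],
    [-35,0,-95,0,27,0,0],
    [-45,0,-125,0,35,0,0],
    [-55,0,-150,0,43,0,0],
    [-65,0,-172,0,50,0,0],
    [-65,0,-172,0,50,0,0],
  ],
)

```text
time: 24.9
position: [0.4905, -0.0013, 0.1979]
tool_rot: [0.707, -0.002, -0.0, -0.707]
ft_force: [0.9, 0.2, -2.0]
grip_width: 0.0153
```

drive_tool(
  plan=[
    [-2,0,-12,0,4,0,0],
    [-6,0,-36,0.2,12,0,0],
    [-10,0,-60,0.4,20,0.5,0],
    [-14,0,-85,0.5,28,0.8,0],
    [-18,0,-110,0.6,36,1,0],
    [-22,0,-135,0.7,44,1.3,0],
    [-26,0,-160,0.9,52,1.5,0],
    [-30,0,-180,1.1,60,1.8,0],
    [-30,0,-180,1.1,61,1.8,0],
    [-30,0,-180,1.1,61,1.8,0],
  ],
)

```text
time: 25.9
position: [0.4589, -0.1782, 0.1986]
tool_rot: [-0.603, 0.37, -0.346, 0.616]
ft_force: [0.1, 0.9, -1.1]
grip_width: 0.0153
```

```bash
python3 - <<'E'
from h import *
where(BC,BH)
seq(tcp(BC,BH,[-.04,-.006,.02],2),tcp(BC,BH,[-.04,-.006,-.001],2))
E
python3 sc.py h
```

```text
t 25.9 tip local mm [-70.9  39.5 145.1] head 0.16 pitch 2.25 F [ 0.12  0.88 -1.13] M [-0.02 -0.02 -0.  ] w 0.01532209516322266
[ 35.6 124.5 -45.2] [ 0.05  0.16 -0.25]
[ 0.7 21.   0. ] [0. 0. 0.]
coaster1 0.66 [260. 292.] B [36. -8.]
coaster1 0.61 [236. 290.] B [ 45. -93.]
coaster1 0.55 [196. 322.] B [ 187. -190.]
coaster1 0.48 [375. 156.] T [ 18. 100.]
spatula_tip 0.6 [275. 251.] B [-142.   -3.]
spatula 0.91 [283. 231.] B [-238.    4.]
```

drive_tool(
  plan=[
    [8,20,-8,0,0.1,-0.2,0],
    [20,60,-25,0,0.1,-0.2,0],
    [30,100,-40,0,0.2,-0.2,0],
    [35.6,124.5,-45,0,0.2,-0.2,0],
    [36,135,-45,0,0.2,-0.2,0],
    [36,141,-45,0,0.2,-0.2,0],
    [36.3,144,-45,0,0.2,-0.2,0],
    [36.3,145.5,-45,0,0.2,-0.2,0],
    [36.3,145.5,-45,0,0.2,-0.2,0],
  ],
)

```text
time: 27.0
position: [0.4364, -0.2293, 0.0541]
tool_rot: [-0.603, 0.369, -0.351, 0.614]
ft_force: [-0.5, -0.0, -1.3]
grip_width: 0.0154
```

```bash
python3 - <<'E'
from h import *
where(BC,BH)
seq(tcp(BC,BH,[.0905,-.006,-.001],2))
E
```

```text
t 27.0 tip local mm [-36.8  -5.6   2. ] head -0.15 pitch 1.71 F [-0.47 -0.01 -1.25] M [-0.    0.02  0.03] w 0.01539957151431174
[127.5  -1.6  -0.4] [-0.07 -0.15  0.29]
```

drive_tool(
  plan=[
    [0,1.5,0,0,0,0.2,0],
    [0,2.9,0,-0.1,-0.1,0.3,0],
    [5,2.7,0,-0.1,-0.1,0.3,0],
    [12,2.4,0,-0.1,-0.1,0.3,0],
    [20,2.2,0,-0.1,-0.1,0.3,0],
    [28,1.9,0,-0.1,-0.1,0.3,0],
    [36,1.6,-0.1,-0.1,-0.1,0.3,0],
    [44,1.4,-0.1,-0.1,-0.1,0.3,0],
    [52,1.1,-0.1,-0.1,-0.1,0.3,0],
    [60,0.8,-0.2,-0.1,-0.1,0.3,0],
  ],
)

```text
time: 28.0
position: [0.4647, -0.2825, 0.0505]
tool_rot: [-0.603, 0.371, -0.348, 0.615]
ft_force: [-1.5, 1.8, 3.9]
grip_width: 0.0152
```

```bash
python3 - <<'E'
from h import *
where(BC,BH)
seq(tcp(BC,BH,[.0905,-.006,-.001],2))
E
python3 sc.py i
```

```text
t 28.0 tip local mm [23.2 -6.6 -2.6] head -0.11 pitch 2.11 F [-1.49  1.78  3.92] M [-0.23 -0.1  -0.02] w 0.015205437201868288
[67.1 -3.8  0.5] [ 0.07 -0.11 -0.11]
coaster1 0.88 [194. 322.] B [ 187. -198.]
coaster1 0.67 [259. 290.] B [ 31. -12.]
coaster1 0.62 [372. 159.] T [-2. 85.]
coaster1 0.52 [267. 269.] B [-57. -10.]
spatula_tip 0.76 [261. 287.] B [ 13. -10.]
spatula 0.71 [267. 273.] B [-47.  -5.]
spatula 0.3 [268. 251.] B [-137.  -28.]
```

drive_tool(
  plan=[
    [6,-1.2,0,0,0,0,0],
    [13,-1.9,0,0,0,0,0],
    [20,-2.1,0,0,0,0,0],
    [28,-2.4,0.2,0,0,0,0],
    [36,-2.7,0.3,0,0,0,0],
    [44,-3,0.3,0,0,0,0],
    [52,-3.3,0.4,0,0,0,0],
    [59,-3.5,0.5,0,0,0,0],
    [64,-3.7,0.5,0,0,0,0],
    [67,-3.8,0.5,0,0,0,0],
  ],
)

```text
time: 29.2
position: [0.4975, -0.3409, 0.0518]
tool_rot: [-0.603, 0.371, -0.348, 0.615]
ft_force: [-1.7, 2.2, 2.6]
grip_width: 0.0153
```

```bash
python3 - <<'E'
from h import *
where(BC,BH)
seq(tcp(BC,BH,[.0885,-.006,.003],0),tcp(BC,BH,[.080,-.006,.05],-2),([.47,-.21,.22],-61,-2),([.49,-.04,.22],-25,-2),([.475,.12,.22],15,-2),(*tcp(TC,TH,[.0,.0,.17],-2)[:1],62,-2))
E
python3 sc.py j
```

```text
t 29.2 tip local mm [90.1 -6.3 -1.3] head -0.11 pitch 2.11 F [-1.71  2.21  2.6 ] M [0.06 0.15 0.01] w 0.015321491008039676
[-3.   0.9 -0. ] [ 0.07 -0.11 -2.11]
[ -9.7 -42.1  -0. ] [-0. -0. -2.]
[-110.6 -130.8   39.5] [0. 0. 0.]
[-138.9   -4.9   99.9] [  1.26 -35.98   0.  ]
[-81.2  -2.8 138.7] [  1.4  -39.98   0.  ]
[15.   7.4 87.2] [  1.64 -46.97   0.  ]
coaster1 0.94 [259. 297.] B [54. -6.]
coaster1 0.85 [190. 320.] B [ 182. -213.]
coaster1 0.71 [240. 288.] B [ 36. -81.]
coaster1 0.62 [375. 158.] T [14. 84.]
spatula 0.46 [263. 287.] B [10. -3.]
spatula 0.35 [266. 286.] B [5. 6.]
```

drive_tool(
  plan=[
    [-1,0.3,0,0,0,-0.7,0],
    [-2,0.5,0,0,0,-1.4,0],
    [-3,0.5,0,0,-0.1,-2.1,0],
    [-5,-2,0,0.1,-0.1,-2.6,0],
    [-7,-6,0,0.1,-0.1,-3.1,0],
    [-9,-12,0,0.1,-0.1,-3.6,0],
    [-11,-20,0,0.1,-0.1,-4.1,0],
    [-13,-30,0,0.1,-0.1,-4.1,0],
    [-15,-38,0,0.1,-0.1,-4.1,0],
    [-15,-41,0,0.1,-0.1,-4.1,0],
  ],
)

```text
time: 30.4
position: [0.4913, -0.329, 0.095]
tool_rot: [0.615, -0.347, 0.37, -0.603]
ft_force: [-0.2, -1.2, -1.9]
grip_width: 0.0151
```

drive_tool(
  plan=[
    [-3,-4,1,0,0,0,0],
    [-10,-13,4,0,0,0,0],
    [-21,-26,8,0,0,0,0],
    [-36,-43,13,0,0,0,0],
    [-54,-64,19,0,0,0,0],
    [-72,-85,26,0,0,0,0],
    [-88,-104,31,0,0,0,0],
    [-100,-118,35,0,0,0,0],
    [-107,-127,38,0,0,0,0],
    [-110,-131,39,0,0,0,0],
  ],
)

```text
time: 31.4
position: [0.4695, -0.2088, 0.2216]
tool_rot: [0.615, -0.347, 0.37, -0.603]
ft_force: [-0.5, 0.3, -2.8]
grip_width: 0.0156
```

```bash
python3 - <<'E'
from h import *
where(BC,BH)
seq(([.49,-.04,.22],-25,-2),([.475,.12,.22],15,-2),(*tcp(TC,TH,[.0,.0,.17],-2)[:1],62,-2))
E
python3 sc.py k
```

```text
t 31.4 tip local mm [-36.4  33.8 178.6] head 0.05 pitch -2.06 F [-0.54  0.33 -2.75] M [ 0.06  0.06 -0.02] w 0.015576735764022569
[-137.5   -3.3   99.9] [  1.21 -35.93   0.08]
[-81.2  -2.8 138.7] [  1.4  -39.98   0.  ]
[15.   7.4 87.2] [  1.64 -46.97   0.  ]
coaster1 0.89 [275. 240.] B [-183.  -14.]
coaster1 0.89 [194. 321.] B [ 184. -200.]
coaster1 0.67 [236. 292.] B [ 52. -91.]
coaster1 0.47 [374. 158.] T [11. 90.]
spatula 0.55 [275. 234.] B [-216.  -23.]
```

drive_tool(
  plan=[
    [-5,0,3,0,-1.2,0,0],
    [-14,0,10,0.1,-3.6,0,0],
    [-28,-1,20,0.2,-7.2,0,0],
    [-46,-1,33,0.4,-12,0,0],
    [-69,-2,50,0.6,-18,0,0],
    [-92,-2,67,0.8,-24,0,0],
    [-110,-3,80,1,-28.8,0,0],
    [-124,-3,90,1.1,-32.4,0,0],
    [-133,-3,97,1.2,-34.8,0,0],
    [-138,-3,100,1.2,-36,0,0],
  ],
)

```text
time: 32.6
position: [0.4897, -0.0392, 0.2184]
tool_rot: [0.693, -0.14, 0.163, -0.688]
ft_force: [0.1, 0.8, -2.8]
grip_width: 0.0157
```

drive_tool(
  plan=[
    [-3,0,4,0,-1.3,0,0],
    [-8,0,14,0.1,-4,0,0],
    [-16,-1,28,0.3,-8,0,0],
    [-27,-1,46,0.5,-13.3,0,0],
    [-41,-2,69,0.7,-20,0,0],
    [-54,-2,92,0.9,-26.7,0,0],
    [-65,-2,111,1.1,-32,0,0],
    [-73,-3,125,1.3,-36,0,0],
    [-78,-3,134,1.4,-38.7,0,0],
    [-81,-3,139,1.4,-40,0,0],
  ],
)

```text
time: 33.6
position: [0.475, 0.1204, 0.2189]
tool_rot: [-0.699, -0.105, 0.081, 0.702]
ft_force: [-0.1, -0.1, -2.5]
grip_width: 0.0157
```

drive_tool(
  plan=[
    [0,0,3,0.1,-1.6,0,0],
    [1,1,9,0.2,-4.7,0,0],
    [3,1,17,0.3,-9.4,0,0],
    [5,2,29,0.5,-15.7,0,0],
    [7,4,44,0.8,-23.5,0,0],
    [10,5,58,1.1,-31.3,0,0],
    [12,6,70,1.3,-37.6,0,0],
    [13,7,78,1.5,-42.3,0,0],
    [14,7,84,1.6,-45.4,0,0],
    [15,7,87,1.6,-47,0,0],
  ],
)

```text
time: 34.6
position: [0.4674, 0.2076, 0.2123]
tool_rot: [-0.6, -0.375, 0.355, 0.611]
ft_force: [0.2, -0.2, -2.1]
grip_width: 0.0156
```

```bash
python3 - <<'E'
from h import *
where(TC,TH)
seq(tcp(TC,TH,[.0,.0,.05],-2),tcp(TC,TH,[.03,.0,.006],0))
E
python3 sc.py l
```

```text
t 34.6 tip local mm [-5.00e-01 -1.00e-01  1.69e+02] head 0.16 pitch -1.94 F [ 0.15 -0.17 -2.07] M [-0.13  0.13 -0.02] w 0.015594125873918022
[ -3.6 119.1   0.6] [ 0.04  0.16 -0.06]
[29.8 40.2  0. ] [ 0. -0.  2.]
coaster1 0.97 [235. 292.] B [ 53. -95.]
coaster1 0.95 [189. 321.] B [ 188. -213.]
coaster1 0.67 [376. 150.] T [ 40. 127.]
coaster1 0.62 [372. 156.] T [  6. 103.]
spatula_tip 0.61 [379. 175.] T [-9. -3.]
```

drive_tool(
  plan=[
    [0,4,0,0,0.1,0,0],
    [-1,12,0,0,0.2,0,0],
    [-1,24,0,0,0.2,0,0],
    [-2,40,0,0,0.2,0,0],
    [-2,60,0,0,0.2,0,0],
    [-2,80,0,0,0.2,0,0],
    [-3,96,0,0,0.2,0,0],
    [-3,107,0,0,0.2,0,0],
    [-4,115,0,0,0.2,0,0],
    [-4,119,0,0,0.2,0,0],
  ],
)

```text
time: 35.8
position: [0.4671, 0.2077, 0.0926]
tool_rot: [-0.6, -0.373, 0.353, 0.613]
ft_force: [-0.6, -0.6, -1.2]
grip_width: 0.0155
```

drive_tool(
  plan=[
    [1,1,0,0,0,0.2,0],
    [4,4,0,0,0,0.4,0],
    [8,9,0,0,0,0.6,0],
    [12,15,0,0,0,0.8,0],
    [17,22,0,0,0,1,0],
    [21,28,0,0,0,1.2,0],
    [25,33,0,0,0,1.4,0],
    [28,37,0,0,0,1.6,0],
    [29,39,0,0,0,1.8,0],
    [30,40.5,0,0,0,2,0],
  ],
)

```text
time: 36.8
position: [0.482, 0.2356, 0.0536]
tool_rot: [0.607, 0.363, -0.364, -0.606]
ft_force: [-0.1, -0.2, -3.1]
grip_width: 0.0152
```

```bash
python3 - <<'E'
from h import *
where(TC,TH)
for a in (2,6,10,14): print(a,end=' ');seq(tcp(TC,TH,[.03,.0,0],a))
E
```

```text
t 36.8 tip local mm [29.9 -0.5  5.4] head -0.12 pitch 0.07 F [-0.06 -0.22 -3.12] M [-0.04  0.17 -0.03] w 0.01521682482458149
2 [1.4 0.8 0.3] [ 0.   -0.12  1.93]
6 [ 4.6 -8.7  0.3] [-0.   -0.12  5.93]
10 [  8.4 -18.    0.3] [-0.   -0.12  9.93]
14 [ 12.8 -27.    0.3] [-1.000e-02 -1.200e-01  1.393e+01]
```

drive_tool(
  plan=[
    [1.4,0.8,0.3,0,0,2,0],
    [2.9,-4,0.3,0,0,4,0],
    [4.6,-8.7,0.3,0,0,6,0],
    [6.4,-13.4,0.3,0,0,8,0],
    [8.4,-18,0.3,0,0,10,0],
    [10.5,-22.5,0.3,0,0,12,0],
    [12.8,-27,0.3,0,0,14,0],
    [12.8,-27,0.3,0,0,14,0],
    [12.8,-27,0.3,0,0,14,0],
    [12.8,-27,0.3,0,0,14,0],
  ],
)

```text
time: 37.8
position: [0.4876, 0.2467, 0.0808]
tool_rot: [0.646, 0.287, -0.435, -0.558]
ft_force: [-0.6, -0.4, -0.2]
grip_width: 0.0153
```

drive_tool(
  plan=[
    [-5,1,0,0,0,0,0],
    [-14,3.5,0,0,0,0,0],
    [-26,6.5,0,0,0,0,0],
    [-38,9.5,0,0,0,0,0],
    [-50,12.5,0,0,0,0,0],
    [-62,15.5,0,0,0,0,0],
    [-74,18.5,0,0,0,0,0],
    [-86,21.5,0,0,0,0,0],
    [-98,24.5,0,0,0,0,0],
    [-110,27.5,0,0,0,0,0],
  ],
)

```text
time: 38.8
position: [0.434, 0.1461, 0.0809]
tool_rot: [0.647, 0.287, -0.435, -0.557]
ft_force: [-0.1, -0.4, -0.7]
grip_width: 0.0158
```

```bash
python3 sc.py m; python3 - <<'E'
from h import *
where(TC,TH)
im=camera('scene'); cv2.imwrite('pics/s_n.png',cv2.resize(im[90:330,200:450],None,fx=3.2,fy=2.5,interpolation=cv2.INTER_CUBIC))
seq(([.44,.14,.20],50,0),([.48,.0,.20],0,0),([.42,-.20,.20],-61,2),tcp(BC,BH,[-.03,-.096,.02],2),tcp(BC,BH,[-.03,-.096,-.001],2))
E
```

```text
coaster1 0.78 [383. 174.] T [  3. -15.]
coaster1 0.72 [240. 288.] B [ 36. -83.]
coaster1 0.66 [192. 321.] B [ 186. -205.]
coaster1 0.56 [370. 159.] T [-13.  89.]
spatula_tip 0.62 [361. 176.] T [-88.  22.]
spatula 0.66 [346. 183.] T [-164.    8.]
t 39.0 tip local mm [-83.7  -0.4   0.3] head -0.17 pitch 14.03 F [ 0.1   0.31 -1.05] M [0.16 0.02 0.01] w 0.015289253319916176
[ -32.5 -114.6   -8. ] [  1.5   11.8  -13.96]
[ -81.5    0.  -120.6] [ 0. 50.  0.]
[ -60.    0. -200.] [ 1.06 60.99  1.81]
[ 45.  125.7 -90.6] [0. 0. 0.]
[ 0.7 21.   0. ] [0. 0. 0.]
```

View pics/s_n.png

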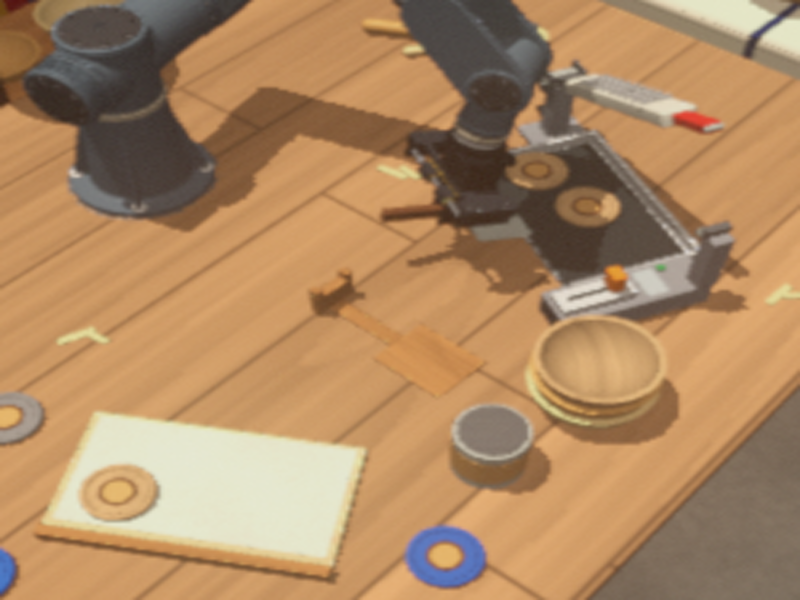

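drive_tool(
  plan=[
    [-20,-50,0,0.5,4,-5,0],
    [-32,-114,-8,1.5,11.8,-14,0],
    [-32,-114,-8,1.5,11.8,-14,0],
    [-32,-114,-8,1.5,11.8,-14,0],
  ],
)

```text
time: 39.45
position: [0.442, 0.1398, 0.202]
tool_rot: [0.642, 0.301, -0.296, -0.64]
ft_force: [0.3, 0.3, -1.5]
grip_width: 0.0153
```

drive_tool(
  plan=[
    [-6,0,-9,0,4,0,0],
    [-18,0,-26,0,11,0,0],
    [-31,0,-46,0,19,0,0],
    [-44,0,-65,0,27,0,0],
    [-57,0,-84,0,35,0,0],
    [-70,0,-104,0,43,0,0],
    [-81,0,-120,0,50,0,0],
    [-81,0,-120,0,50,0,0],
  ],
)

```text
time: 40.25
position: [0.4804, -0.0003, 0.1977]
tool_rot: [0.707, -0.001, -0.0, -0.707]
ft_force: [0.3, 0.8, -2.5]
grip_width: 0.0153
```

drive_tool(
  plan=[
    [-4,0,-14,0,4,0,0],
    [-12,0,-40,0.2,12,0,0],
    [-20,0,-66,0.4,20,0.5,0],
    [-28,0,-93,0.5,28,0.8,0],
    [-36,0,-120,0.6,36,1,0],
    [-44,0,-147,0.7,44,1.3,0],
    [-52,0,-174,0.9,52,1.5,0],
    [-58,0,-195,1.1,59,1.8,0],
    [-60,0,-200,1.1,61,1.8,0],
    [-60,0,-200,1.1,61,1.8,0],
  ],
)

```text
time: 41.25
position: [0.4194, -0.1982, 0.1982]
tool_rot: [-0.603, 0.37, -0.347, 0.616]
ft_force: [0.4, 0.2, -1.8]
grip_width: 0.0152
```

```bash
python3 - <<'E'
from h import *
where(BC,BH)
seq(tcp(BC,BH,[-.03,-.096,.02],2),tcp(BC,BH,[-.03,-.096,-.0005],2))
E
python3 sc.py o
```

```text
t 41.25 tip local mm [-72.6  -4.8 145. ] head 0.1 pitch 2.18 F [ 0.37  0.19 -1.79] M [ 0.03 -0.01 -0.  ] w 0.015240990295802436
[ 47.  123.7 -91. ] [ 0.    0.1  -0.18]
[ 0.7 20.5  0. ] [0. 0. 0.]
coaster1 0.93 [195. 322.] B [ 186. -194.]
coaster1 0.68 [383. 173.] T [  7. -10.]
coaster1 0.63 [236. 290.] B [ 45. -93.]
coaster1 0.47 [370. 156.] T [ -5. 103.]
spatula_tip 0.54 [268. 227.] B [-244.  -59.]
```

drive_tool(
  plan=[
    [10,20,-15,0,0.1,-0.2,0],
    [25,50,-40,0,0.1,-0.2,0],
    [38,85,-68,0,0.1,-0.2,0],
    [45,112,-86,0,0.1,-0.2,0],
    [47,125,-91,0,0.1,-0.2,0],
    [47,135,-91,0,0.1,-0.2,0],
    [47,141,-91,0,0.1,-0.2,0],
    [47.5,143.5,-91,0,0.1,-0.2,0],
    [47.5,143.5,-91,0,0.1,-0.2,0],
    [47.5,143.5,-91,0,0.1,-0.2,0],
  ],
)

```text
time: 42.45
position: [0.3614, -0.2801, 0.0545]
tool_rot: [-0.603, 0.368, -0.35, 0.615]
ft_force: [-0.1, 0.2, -0.6]
grip_width: 0.0156
```

```bash
python3 - <<'E'
from h import *
where(BC,BH)
seq(tcp(BC,BH,[-.03,-.096,-.0008],2),tcp(BC,BH,[.0905,-.096,-.0012],2))
E
```

```text
t 42.45 tip local mm [-28.8 -95.5   2.3] head -0.03 pitch 1.76 F [-0.08  0.24 -0.62] M [ 0.01  0.05 -0.02] w 0.015629949573543682
[-1.   2.5 -0.5] [-0.04 -0.03  0.24]
[120.4  -3.8  -0. ] [0. 0. 0.]
```

drive_tool(
  plan=[
    [0,1.5,0,0,0,0.2,0],
    [0,2.5,-0.5,0,0,0.2,0],
    [5,2.3,-0.5,0,0,0.2,0],
    [12,2,-0.5,0,0,0.2,0],
    [20,1.8,-0.5,0,0,0.2,0],
    [28,1.5,-0.5,0,0,0.2,0],
    [36,1.2,-0.5,0,0,0.2,0],
    [44,1,-0.5,0,0,0.2,0],
    [52,0.7,-0.5,0,0,0.2,0],
    [60,0.4,-0.5,0,0,0.2,0],
  ],
)

```text
time: 43.45
position: [0.3896, -0.3334, 0.0516]
tool_rot: [-0.602, 0.37, -0.349, 0.615]
ft_force: [0.3, 0.6, 1.9]
grip_width: 0.0155
```

```bash
python3 - <<'E'
from h import *
where(BC,BH)
seq(tcp(BC,BH,[.0905,-.096,-.0012],2))
E
python3 sc.py p
```

```text
t 43.45 tip local mm [ 31.4 -96.9  -1.3] head -0.1 pitch 2.04 F [0.29 0.57 1.88] M [-0.15 -0.02  0.04] w 0.015484871848902685
[59.1 -2.1  0.8] [-0.03 -0.1  -0.04]
coaster1 0.93 [237. 289.] B [ 41. -92.]
coaster1 0.72 [368. 159.] T [-21.  94.]
coaster1 0.68 [192. 321.] B [ 185. -204.]
coaster1 0.52 [383. 174.] T [  6. -12.]
spatula_tip 0.89 [237. 285.] B [  23. -102.]
spatula 0.75 [244. 267.] B [-54. -99.]
spatula 0.31 [395. 197.] T [  -2. -140.]
```

drive_tool(
  plan=[
    [7,-0.3,0.1,0,0,0,0],
    [14,-0.5,0.2,0,0,0,0],
    [21,-0.8,0.3,0,0,0,0],
    [28,-1,0.4,0,0,0,0],
    [35,-1.3,0.5,0,0,0,0],
    [42,-1.5,0.6,0,0,0,0],
    [48,-1.7,0.7,0,0,0,0],
    [54,-1.9,0.8,0,0,0,0],
    [59,-2.1,0.8,0,0,0,0],
    [59,-2.1,0.8,0,0,0,0],
  ],
)

```text
time: 44.65
position: [0.4192, -0.3854, 0.0516]
tool_rot: [-0.603, 0.369, -0.349, 0.615]
ft_force: [-0.4, -1.0, 0.2]
grip_width: 0.0156
```

```bash
python3 - <<'E'
from h import *
where(BC,BH)
E
python3 sc.py q
```

```text
t 44.65 tip local mm [ 91.2 -96.2  -1. ] head -0.11 pitch 1.92 F [-0.41 -0.95  0.22] M [-0.39 -0.14  0.08] w 0.015587494709641957
coaster1 0.91 [238. 298.] B [ 72. -76.]
coaster1 0.62 [367. 158.] T [-20. 100.]
coaster1 0.6 [194. 320.] B [ 181. -200.]
coaster1 0.58 [382. 174.] T [  1. -13.]
spatula 0.69 [367. 160.] T [-20.  97.]
spatula 0.64 [240. 280.] B [  1. -94.]
spatula 0.63 [239. 291.] B [ 45. -85.]
```

drive_tool(
  plan=[
    [-1,0.3,0,0,0,-0.7,0],
    [-2,0.5,0,0,0,-1.4,0],
    [-3,0.5,0,0,-0.1,-2.1,0],
    [-5,-2,0,0.1,-0.1,-2.6,0],
    [-7,-6,0,0.1,-0.1,-3.1,0],
    [-9,-12,0,0.1,-0.1,-3.6,0],
    [-11,-20,0,0.1,-0.1,-4.1,0],
    [-13,-30,0,0.1,-0.1,-4.1,0],
    [-15,-38,0,0.1,-0.1,-4.1,0],
    [-15,-41,0,0.1,-0.1,-4.1,0],
  ],
)

```text
time: 45.85
position: [0.4124, -0.3727, 0.0946]
tool_rot: [0.615, -0.347, 0.371, -0.603]
ft_force: [0.5, 0.3, -1.9]
grip_width: 0.0157
```

```bash
python3 - <<'E'
from h import *
where(BC,BH)
seq(([.44,-.25,.22],-61,-2),([.475,-.08,.22],-30,-2),([.50,.06,.22],8,-2),(*tcp(TC,TH,[.0,-.1,.16],-2)[:1],62,-2))
E
python3 sc.py r
```

```text
t 45.85 tip local mm [ 79.4 -95.7  51.9] head 0.0 pitch -2.19 F [ 0.47  0.29 -1.87] M [0.06 0.13 0.  ] w 0.015722270526336648
[ -89.1 -128.7   84. ] [-0.15  0.    0.19]
[-131.6   -4.6  113. ] [  1.08 -30.98   0.  ]
[-48.3  -1.7 133.7] [  1.33 -37.98   0.  ]
[68.4 19.3 92.6] [  1.88 -53.97  -0.  ]
coaster1 0.77 [191. 321.] B [ 186. -208.]
coaster1 0.72 [368. 158.] T [-17.  96.]
coaster1 0.63 [236. 285.] B [  27. -101.]
coaster1 0.51 [384. 174.] T [  9. -14.]
spatula 0.68 [237. 274.] B [ -18. -115.]
```

```bash
python3 - <<'E'
from h import *
cm=cam('scene')
for x in (30,40,50): print(x,np.round(proj(cm,loc(BC,BH,[x/1000,-.0957,.064])),1))
im=cv2.imread('pics/s_r.png'); im2=cv2.imread('pics/s_q.png')
f=lambda i:cv2.resize(i[230:330,190:300],None,fx=3.6,fy=4,interpolation=cv2.INTER_CUBIC)
cv2.imwrite('pics/s_rc.png',np.hstack([f(im2),f(im)]))
E
```

```text
30 [234.5 279.6]
40 [233.5 282.2]
50 [232.6 284.8]
```

View pics/s_rc.png

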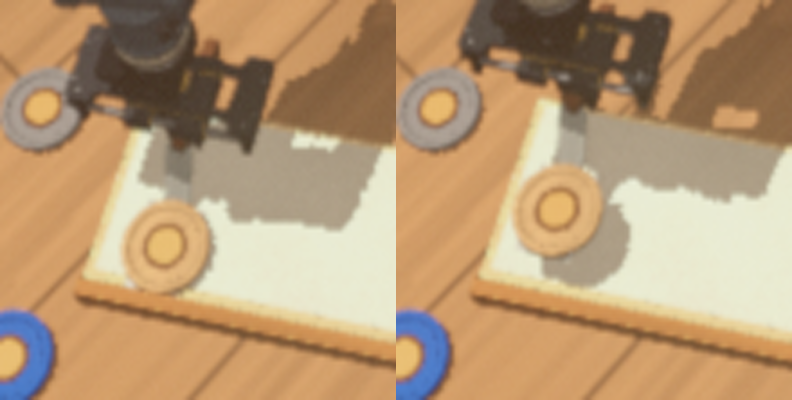

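drive_tool(
  plan=[
    [-3,-4,3,0,0,0,0],
    [-9,-13,8,0,0,0,0],
    [-18,-26,17,0,0,0,0],
    [-30,-43,28,0,0,0,0],
    [-44,-64,42,0,0,0,0],
    [-59,-86,56,0,0,0,0],
    [-71,-103,67,0,0,0,0],
    [-80,-116,76,0,0,0,0],
    [-86,-125,81,0,0,0,0],
    [-89,-129,84,-0.1,0,0.2,0],
  ],
)

```text
time: 47.05
position: [0.4401, -0.2489, 0.2201]
tool_rot: [0.615, -0.348, 0.369, -0.604]
ft_force: [0.7, 0.1, -2.5]
grip_width: 0.0154
```

drive_tool(
  plan=[
    [-4,0,4,0,-1,0,0],
    [-13,0,11,0.1,-3.1,0,0],
    [-26,-1,23,0.2,-6.2,0,0],
    [-44,-1,38,0.4,-10.3,0,0],
    [-66,-2,56,0.5,-15.5,0,0],
    [-88,-3,75,0.7,-20.7,0,0],
    [-105,-4,90,0.9,-24.8,0,0],
    [-118,-4,102,1,-27.9,0,0],
    [-127,-5,109,1.1,-30,0,0],
    [-132,-5,113,1.1,-31,0,0],
  ],
)

```text
time: 48.05
position: [0.4743, -0.0785, 0.2192]
tool_rot: [0.685, -0.171, 0.193, -0.681]
ft_force: [-0.1, 0.1, -1.5]
grip_width: 0.0153
```

drive_tool(
  plan=[
    [-2,0,4,0,-1.3,0,0],
    [-5,0,13,0.1,-3.8,0,0],
    [-10,0,27,0.3,-7.6,0,0],
    [-16,-1,45,0.4,-12.7,0,0],
    [-24,-1,67,0.7,-19,0,0],
    [-32,-1,89,0.9,-25.3,0,0],
    [-38,-1,107,1,-30.4,0,0],
    [-43,-2,120,1.2,-34.2,0,0],
    [-46,-2,130,1.3,-36.7,0,0],
    [-48,-2,134,1.3,-38,0,0],
  ],
)

```text
time: 49.05
position: [0.5003, 0.0611, 0.2204]
tool_rot: [-0.704, -0.063, 0.038, 0.707]
ft_force: [0.1, -0.0, -1.3]
grip_width: 0.0154
```

drive_tool(
  plan=[
    [2,1,3,0.1,-1.9,0,0],
    [7,2,10,0.2,-5.9,0,0],
    [15,4,20,0.4,-11.9,0,0],
    [24,7,32,0.7,-18.9,0,0],
    [34,10,46,1,-27,0,0],
    [44,12,60,1.2,-35.1,0,0],
    [54,15,73,1.5,-42.7,0,0],
    [61,17,83,1.7,-48.6,0,0],
    [66,18,90,1.8,-52.4,0,0],
    [68,19,93,1.9,-54,0,0],
  ],
)

```text
time: 50.05
position: [0.5555, 0.1623, 0.2037]
tool_rot: [-0.598, -0.376, 0.354, 0.613]
ft_force: [-0.5, -1.1, -1.7]
grip_width: 0.0154
```

```bash
python3 - <<'E'
from h import *
where(TC,TH)
seq(tcp(TC,TH,[.0,-.1,.05],-2),tcp(TC,TH,[.035,-.1,.006],0))
E
python3 sc.py t
```

```text
t 50.05 tip local mm [  0.9 -99.1 160.8] head 0.18 pitch -2.09 F [-0.5  -1.11 -1.67] M [-0.09  0.11 -0.01] w 0.015383409717231776
[ -4.9 110.5  -0.6] [-0.09  0.18  0.09]
[34.8 40.4  0. ] [ 0. -0.  2.]
coaster1 0.93 [194. 321.] B [ 185. -199.]
coaster1 0.78 [388. 170.] T [36. -1.]
coaster1 0.45 [385. 174.] T [ 13. -15.]
spatula 0.33 [380. 175.] T [-6. -5.]
```

drive_tool(
  plan=[
    [0,4,0,0,0.1,0,0],
    [-1,11,0,0,0.2,0,0],
    [-1,22,0,0,0.2,0,0],
    [-2,37,0,0,0.2,0,0],
    [-2,55,0,0,0.2,0,0],
    [-3,73,0,0,0.2,0,0],
    [-4,88,-0.5,0,0.2,0,0],
    [-4,99,-0.5,0,0.2,0,0],
    [-5,106,-0.5,0,0.2,0,0],
    [-5,110.5,-0.5,0,0.2,0,0],
  ],
)

```text
time: 51.25
position: [0.5545, 0.1612, 0.0926]
tool_rot: [-0.599, -0.374, 0.353, 0.614]
ft_force: [0.3, -0.4, -2.5]
grip_width: 0.0154
```

drive_tool(
  plan=[
    [1,1,0,0,0,0.2,0],
    [4,4,0,0,0,0.4,0],
    [8,9,0,0,0,0.6,0],
    [13,15,0,0,0,0.8,0],
    [19,22,0,0,0,1,0],
    [24,28,0,0,0,1.2,0],
    [29,33,0,0,0,1.4,0],
    [32,37,0,0,0,1.6,0],
    [34,39,0,0,0,1.8,0],
    [35,40.5,0,0,0,2,0],
  ],
)

```text
time: 52.25
position: [0.572, 0.1937, 0.054]
tool_rot: [-0.606, -0.364, 0.364, 0.607]
ft_force: [1.8, -0.0, -2.0]
grip_width: 0.0154
```

```bash
python3 - <<'E'
from h import *
where(TC,TH)
for a in (2,6,10,14): print(a,end=' ');seq(tcp(TC,TH,[.035,-.1,0],a))
E
python3 sc.py u
```

```text
t 52.25 tip local mm [ 35.2 -99.6   6.2] head -0.12 pitch -0.08 F [ 1.81 -0.04 -1.98] M [-0.03  0.17 -0.01] w 0.0154068191679521
2 [ 1.2  1.2 -0.7] [-0.11 -0.12  2.08]
6 [ 4.4 -8.3 -0.6] [-0.12 -0.11  6.08]
10 [  8.2 -17.6  -0.6] [-0.12 -0.11 10.08]
14 [ 12.7 -26.6  -0.6] [-0.12 -0.1  14.08]
coaster1 0.62 [383. 172.] T [12. -1.]
coaster1 0.62 [193. 321.] B [ 184. -202.]
coaster1 0.57 [390. 190.] T [ -10. -107.]
coaster1 0.5 [367. 160.] T [-27.  91.]
```

drive_tool(
  plan=[
    [1.3,1.2,-0.6,0,0,2,0],
    [2.8,-3.6,-0.6,0,0,4,0],
    [4.4,-8.3,-0.6,-0.1,-0.1,6,0],
    [6.2,-13,-0.6,-0.1,-0.1,8,0],
    [8.2,-17.6,-0.6,-0.1,-0.1,10,0],
    [10.3,-22.1,-0.6,-0.1,-0.1,12,0],
    [12.7,-26.6,-0.6,-0.1,-0.1,14,0],
    [12.7,-26.6,-0.6,-0.1,-0.1,14,0],
    [12.7,-26.6,-0.6,-0.1,-0.1,14,0],
    [12.7,-26.6,-0.6,-0.1,-0.1,14,0],
  ],
)

```text
time: 53.45
position: [0.5781, 0.2039, 0.0808]
tool_rot: [0.646, 0.288, -0.435, -0.558]
ft_force: [0.8, 0.2, -0.6]
grip_width: 0.0155
```

drive_tool(
  plan=[
    [-5,1,0,0,0,0,0],
    [-14,3.5,0,0,0,0,0],
    [-26,6.5,0,0,0,0,0],
    [-38,9.5,0,0,0,0,0],
    [-50,12.5,0,0,0,0,0],
    [-62,15.5,0,0,0,0,0],
    [-74,18.5,0,0,0,0,0],
    [-86,21.5,0,0,0,0,0],
    [-98,24.5,0,0,0,0,0],
    [-110,27.5,0,0,0,0,0],
  ],
)

```text
time: 54.45
position: [0.5248, 0.1033, 0.0806]
tool_rot: [0.646, 0.288, -0.435, -0.558]
ft_force: [0.1, 0.3, -0.7]
grip_width: 0.0155
```

```bash
python3 sc.py v; python3 - <<'E'
from h import *
where(TC,TH)
seq(([.48,.08,.20],50,0),([.44,-.041,.20],-0.8,0),([.4768,-.041,.10],-0.8,0),([.4768,-.041,.0405],-.8,0))
E
```

```text
coaster1 0.48 [394. 192.] T [   1. -121.]
coaster1 0.36 [368. 157.] T [-16. 104.]
spatula_tip 0.68 [374. 192.] T [-73. -82.]
spatula 0.53 [357. 200.] T [-159.  -99.]
t 54.65 tip local mm [ -78.7 -100.3    0.4] head -0.05 pitch 13.89 F [ 0.37  0.24 -0.69] M [ 0.2  -0.01 -0.01] w 0.015214098612010767
[ -69.8 -105.6   28.7] [  1.44  11.89 -13.84]
[-118.4    0.   -47.1] [ 0.  50.8  0. ]
[ 36.8 100.    0.5] [0. 0. 0.]
[ 0.  59.5  0. ] [0. 0. 0.]
```

drive_tool(
  plan=[
    [-35,-45,5,0.5,4,-5,0],
    [-70,-105,29,1.4,12,-13.9,0],
    [-70,-105,29,1.4,12,-13.9,0],
    [-70,-105,29,1.4,12,-13.9,0],
    [-70,-105,29,1.4,12,-13.9,0],
  ],
)

```text
time: 55.15
position: [0.4802, 0.0801, 0.1998]
tool_rot: [0.642, 0.3, -0.298, -0.64]
ft_force: [-0.4, -0.7, -2.1]
grip_width: 0.0151
```

drive_tool(
  plan=[
    [-10,0,-4,0,4,0,0],
    [-28,0,-11,0,12,0,0],
    [-46,0,-18,0,20,0,0],
    [-64,0,-25,0,28,0,0],
    [-82,0,-33,0,36,0,0],
    [-100,0,-40,0,44,0,0],
    [-118,0,-47,0,50.8,0,0],
    [-118,0,-47,0,50.8,0,0],
    [-118,0,-47,0,50.8,0,0],
  ],
)

```text
time: 56.05
position: [0.4398, -0.0399, 0.1981]
tool_rot: [-0.707, 0.005, -0.004, 0.708]
ft_force: [-0.4, 0.4, -1.9]
grip_width: 0.0153
```

```bash
python3 - <<'E'
from h import *
snap('side','sd',[('spatula_tip',.164),('spatula_grip',.219)])
seq(([.477,-.037,.08],-0.8,0),([.477,-.037,.042],-.8,0))
im=cv2.imread('pics/sd.png'); cv2.imwrite('pics/sdc.png',cv2.resize(im[150:320,140:400],None,fx=3,fy=3,interpolation=cv2.INTER_CUBIC))
E
```

```text
56.05 [ 0.4398 -0.0399  0.1981] heading -0.75 F [-0.4  0.4 -1.9] w 0.0153
spatula_tip [(0.59, [298.9, 208.5], [0.5758, -0.0502, 0.164])]
spatula_grip [(0.55, [329.8, 213.0], [0.4483, -0.0508, 0.219])]
[ 37.2 118.7   2.9] [-0.04  0.08  0.01]
[ 0. 38.  0.] [0. 0. 0.]
```

drive_tool(
  plan=[
    [15,30,1,0,0.1,0,0],
    [37,75,3,0,0.1,0,0],
    [37,110,3,0,0.1,0,0],
    [37,125,3,0,0.1,0,0],
    [37,138,3,0,0.1,0,0],
    [37,148,3,0,0.1,0,0],
    [37,153,3,0,0.1,0,0],
    [37,155,3,0,0.1,0,0],
    [37,156,3,0,0.1,0,0],
    [37,156,3,0,0.1,0,0],
  ],
)

```text
time: 57.2
position: [0.4771, -0.038, 0.0438]
tool_rot: [0.707, -0.005, 0.007, -0.707]
ft_force: [-0.9, 1.0, -1.4]
grip_width: 0.0155
```

```bash
python3 - <<'E'
from h import *
where(TC,TH); o=get_obs(); print(o['position'])
E
```

```text
t 57.2 tip local mm [-289.7 -248.3   -4. ] head -62.96 pitch -0.12 F [-0.89  1.03 -1.42] M [ 0.03  0.13 -0.  ] w 0.015494285885137987
[ 0.47712706 -0.03803388  0.04375039]
```

Lower the last ~3 mm, then release gently and rise.

drive_tool(
  plan=[
    [0,1,0,0,0,0,0],
    [0,2,0,0,0,0,0],
    [0,2,0,0,0,0,0],
    [0,2.5,0,0,0,0,0],
    [0,2.5,0,0,0,0,0],
  ],
)

```text
time: 57.7
position: [0.4768, -0.038, 0.0408]
tool_rot: [-0.707, 0.006, -0.006, 0.707]
ft_force: [-0.5, 0.0, -2.2]
grip_width: 0.0156
```

drive_tool(
  plan=[
    [0,0,0,0,0,0,22],
    [0,0,0,0,0,0,30],
    [0,0,0,0,0,0,45],
    [0,0,0,0,0,0,45],
    [0,0,0,0,0,0,45],
    [0,-15,0,0,0,0,45],
    [0,-45,0,0,0,0,45],
    [0,-90,0,0,0,0,45],
    [0,-140,0,0,0,0,45],
    [0,-180,0,0,0,0,45],
  ],
)

```text
time: 58.7
position: [0.4767, -0.038, 0.2233]
tool_rot: [0.707, -0.005, 0.007, -0.707]
ft_force: [1.2, 0.0, -0.0]
grip_width: 0.0451
```

```bash
python3 - <<'E'
from h import *
snap('wrist','w5',[('rest',0),('spatula',.004),('spatula_grip',.059),('spatula_tip',.004)])
go([.489,.255,.423],60)
E
```

```text
58.7 [ 0.4767 -0.038   0.2233] heading -0.97 F [ 1.2  0.  -0. ] w 0.0451
rest [(0.61, [324.2, 217.2], [0.5381, -0.0395, 0.0]), (0.42, [31.0, 244.8], [0.5744, -0.4777, 0.0])]
spatula [(0.95, [327.6, 213.6], [0.5312, -0.0345, 0.004])]
spatula_grip [(0.76, [325.0, 186.6], [0.4771, -0.0372, 0.059])]
spatula_tip [(0.91, [321.8, 266.4], [0.6161, -0.0445, 0.004])]
row [   8.3 -202.4  293. ] [-2.000e-02 -6.096e+01  3.000e-02]
```

View pics/w5.png

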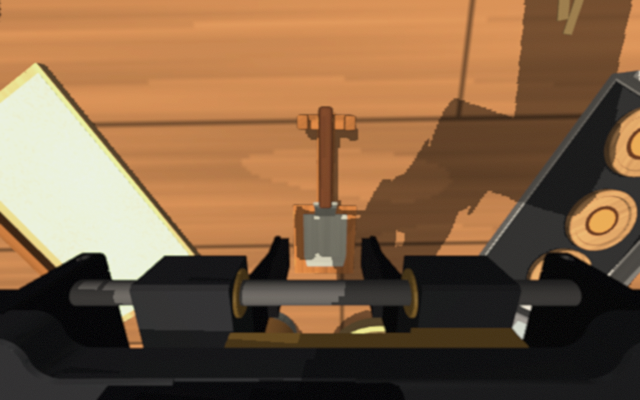

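drive_tool(
  plan=[
    [0,-100,0,0,0,0,45],
    [0,-200,30,0,-8,0,45],
    [0,-202,80,0,-16,0,45],
    [8,-202,293,0,-61,0,45],
    [8,-202,293,0,-61,0,45],
    [8,-202,293,0,-61,0,45],
    [8,-202,293,0,-61,0,45],
    [8,-202,293,0,-61,0,45],
    [8,-202,293,0,-61,0,45],
    [8,-202,293,0,-61,0,45],
  ],
)

```text
time: 59.95
position: [0.4888, 0.2563, 0.4207]
tool_rot: [-0.612, -0.354, 0.356, 0.612]
ft_force: [0.0, 0.8, -0.5]
grip_width: 0.0449
```

drive_tool(
  plan=[
    [0,0,0,0,0,0,45],
    [0,0,0,0,0,0,45],
  ],
)

```text
time: 60.15
position: [0.4891, 0.253, 0.4215]
tool_rot: [0.613, 0.352, -0.354, -0.613]
ft_force: [0.0, 0.7, -0.9]
grip_width: 0.0449
```

```bash
python3 - <<'E'
from h import *
cm=snap('wrist','w6',[('tray_floor',.012),('timer_top',.105),('lamp_grip',.32)])
a=np.radians(TH)
for d in mark_of('wrist','coaster1')+mark_of('wrist','timer_top'):
    p=onz(cm,d['location'],.023)-TC; print(round(d['conf'],2),np.round(d['location']),'local',np.round([np.cos(a)*p[0]+np.sin(a)*p[1],-np.sin(a)*p[0]+np.cos(a)*p[1]],3))
E
```

```text
60.15 [0.4891 0.253  0.4215] heading 59.87 F [ 0.   0.7 -0.9] w 0.0449
tray_floor [(0.69, [324.0, 198.1], [0.5341, 0.3288, 0.012])]
timer_top [(0.69, [209.6, 188.0], [0.6822, 0.1891, 0.105])]
lamp_grip [(0.67, [324.0, 198.9], [0.4876, 0.2497, 0.32])]
0.95 [280. 210.] local [ 0.017 -0.095]
0.93 [320. 205.] local [ 0.008 -0.012]
0.83 [373. 188.] local [-0.023  0.098]
0.69 [210. 188.] local [-0.036 -0.234]
```

View pics/w6.png

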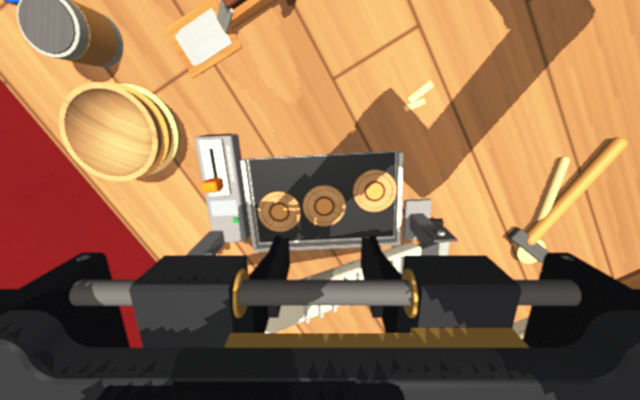

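```bash
python3 - <<'E'
from h import *
a=np.radians(TH); p=np.array([.682,.190,.16]); d=np.array([np.cos(a),np.sin(a),0])
q=p.copy(); q[2]=.078
seq((p,62,0),(q,62,0),(q-.06*d,62,0))
E
```

```text
[  40.9  263.2 -198.5] [ 0.05 -2.06  0.04]
[ 0. 82.  0.] [0. 0. 0.]
[-60.   0.   0.] [0. 0. 0.]
```

drive_tool(
  plan=[
    [41,0,-198,0,-2.1,0,60],
    [41,0,-198,0,-2.1,0,60],
    [41,0,-198,0,-2.1,0,60],
    [41,0,-198,0,-2.1,0,60],
    [41,150,-198,0,-2.1,0,60],
    [41,150,-198,0,-2.1,0,60],
    [41,150,-198,0,-2.1,0,60],
    [41,263,-198,0,-2.1,0,60],
    [41,263,-198,0,-2.1,0,60],
    [41,263,-198,0,-2.1,0,60],
  ],
)

```text
time: 61.45
position: [0.677, 0.1905, 0.1532]
tool_rot: [-0.604, -0.361, 0.369, 0.608]
ft_force: [-0.7, 0.1, -1.0]
grip_width: 0.06
```

```bash
python3 - <<'E'
from h import *
cm=snap('wrist','w7',[('timer_top',.105)])
im=cv2.imread('pics/w7.png').astype(int); b,g,r=im[...,0],im[...,1],im[...,2]
m=((r>200)&(g>90)&(g<170)&(b<60)).astype(np.uint8); m[255:]=0
n,l,s,c=cv2.connectedComponentsWithStats(m)
for i in range(1,n):
    if s[i,4]>60: print(s[i],c[i].round(),onz(cm,c[i],.1).round(3))
seq(([.682,.190,.078],62,0))
E
```

```text
61.45 [0.677  0.1905 0.1532] heading 62.09 F [-0.7  0.1 -1. ] w 0.06
timer_top [(0.62, [314.0, 224.6], [0.6846, 0.1879, 0.105])]
[297 210  31  22 575] [313. 222.] [0.685 0.187 0.1  ]
[ 0.1 79.6 -2.3] [-0.21  0.11 -0.14]
```

drive_tool(
  plan=[
    [0,30,-3,-0.2,0.1,0,60],
    [0,60,-5,-0.2,0.1,0,60],
    [0,76,-5,-0.2,0.1,0,60],
    [0,79,-5,-0.2,0.1,0,60],
    [0,79,-5,-0.2,0.1,0,20],
    [0,79,-5,-0.2,0.1,0,20],
    [0,79,-5,-0.2,0.1,0,20],
    [0,79,-5,-0.2,0.1,0,20],
    [0,79,-5,-0.2,0.1,0,20],
  ],
  newtons=10,
)

```text
time: 62.45
position: [0.6865, 0.1892, 0.0818]
tool_rot: [0.607, 0.366, -0.363, -0.604]
ft_force: [4.3, -2.9, 3.5]
grip_width: 0.028
```

drive_tool(
  plan=[
    [-5,0,0,0,0,0,20],
    [-12,0,0,0,0,0,20],
    [-20,0,0,0,0,0,20],
    [-28,0,0,0,0,0,20],
    [-36,0,0,0,0,0,20],
    [-44,0,0,0,0,0,20],
    [-50,0,0,0,0,0,20],
    [-54,0,0,0,0,0,20],
    [-58,0,0,0,0,0,20],
    [-61,0,0,0,0,0,20],
  ],
)

```text
time: 63.45
position: [0.6607, 0.1387, 0.0818]
tool_rot: [0.607, 0.369, -0.359, -0.606]
ft_force: [8.1, 12.3, -0.2]
grip_width: 0.028
```

drive_tool(
  plan=[
    [-2,0,0,0,0,0,20],
    [-2,0,0,0,0,0,20],
  ],
)

```text
time: 63.65
position: [0.6597, 0.1369, 0.0817]
tool_rot: [0.607, 0.369, -0.359, -0.606]
ft_force: [7.2, 10.9, 1.4]
grip_width: 0.028
```

drive_tool(
  plan=[
    [0,0,0,0,0,0,45],
    [0,0,0,0,0,0,60],
    [0,-10,0,0,0,0,60],
    [0,-40,0,0,0,0,60],
    [0,-80,0,0,0,0,60],
    [0,-120,0,0,0,0,60],
    [0,-160,0,0,0,0,60],
    [0,-160,0,0,0,0,60],
  ],
)

```text
time: 64.45
position: [0.6591, 0.1333, 0.2485]
tool_rot: [0.61, 0.369, -0.359, -0.603]
ft_force: [0.7, -0.1, 0.1]
grip_width: 0.0597
```

```bash
python3 - <<'E'
from h import *
cm=snap('wrist','w8',[('timer_top',.105)])
im=cv2.imread('pics/w8.png').astype(int); b,g,r=im[...,0],im[...,1],im[...,2]
m=((r>200)&(g>90)&(g<170)&(b<60)).astype(np.uint8); m[255:]=0
n,l,s,c=cv2.connectedComponentsWithStats(m)
for i in range(1,n):
    if s[i,4]>60: print(s[i],c[i].round(),onz(cm,c[i],.1).round(3))
print(loc(TC,TH,[.055,-.112,0]),mark_of('scene','lamp_grip') if camera('scene') is not None else 0)
c2=cam('scene')
for d in mark_of('scene','lamp_grip'): print(onz(c2,d['location'],.32))
E
```

```text
64.45 [0.6591 0.1333 0.2485] heading 62.01 F [ 0.7 -0.1  0.1] w 0.0597
timer_top [(0.89, [329.4, 196.7], [0.6599, 0.1417, 0.105])]
[320 190  20  12  76] [333. 198.] [0.658 0.146 0.1  ]
[0.65771107 0.3279813  0.012     ] [{'location': [416.8, 140.1], 'conf': 0.76}, {'location': [383.5, 172.7], 'conf': 0.6}]
[0.66699558 0.3148309  0.32      ]
[0.66619732 0.1048793  0.32      ]
```

```bash
python3 - <<'E'
from h import *
f=lambda ph,dz=0:(loc(TC,TH,[.055,.195-.35*np.cos(ph),0])*[1,1,0]+[0,0,.145+.35*np.sin(ph)+.009+dz],62,0)
seq(f(.5,.03),f(.4),f(.3),f(.2),f(.1),f(.03),f(0,-.001),f(0,-.006))
E
```

```text
[ 173.3 -113.    88.2] [ 0.03  0.01 -0.09]
[ -0.   61.5 -15.2] [0. 0. 0.]
[  0.   32.9 -12. ] [0. 0. 0.]
[ 0.  33.9 -8.7] [0. 0. 0.]
[-0.  34.6 -5.2] [0. 0. 0.]
[ 0.  24.4 -1.6] [0. 0. 0.]
[-0.  11.5 -0.2] [0. 0. 0.]
[0. 5. 0.] [0. 0. 0.]
```

drive_tool(
  plan=[
    [0,-50,0,0,0,0,0],
    [0,-100,0,0,0,0,0],
    [0,-140,0,0,0,0,0],
    [40,-140,20,0,0,0,0],
    [80,-140,40,0,0,0,0],
    [120,-140,60,0,0,0,0],
    [160,-140,82,0,0,0,0],
    [173,-140,88,0,0,0,0],
    [173,-125,88,0,0,0,0],
    [173,-113,88,0,0,0,0],
  ],
)

```text
time: 65.7
position: [0.6582, 0.3281, 0.3511]
tool_rot: [0.607, 0.364, -0.365, -0.605]
ft_force: [0.3, -0.6, -0.5]
grip_width: 0.0008
```

```bash
python3 - <<'E'
from h import *
snap('scene','s_x',[('lamp_grip',.32),('timer_top',.105)])
o=get_obs(); cm=cam('scene'); px=proj(cm,o['position']); print('tcp px',np.round(px)); print(get_obs()['grip_width'])
im=cv2.imread('pics/s_x.png'); cv2.imwrite('pics/s_xc.png',cv2.resize(im[60:240,320:460],None,fx=4,fy=3.3,interpolation=cv2.INTER_CUBIC))
E
```

```text
65.7 [0.6582 0.3281 0.3511] heading 62.09 F [ 0.3 -0.6 -0.5] w 0.0008
lamp_grip [(0.76, [414.9, 136.4], [0.651, 0.3267, 0.32]), (0.38, [381.7, 174.8], [0.6671, 0.093, 0.32]), (0.22, [326.5, 225.5], [0.6578, -0.1897, 0.32])]
timer_top []
tcp px [418. 131.]
0.0005262960546252765
```

View pics/s_xc.png

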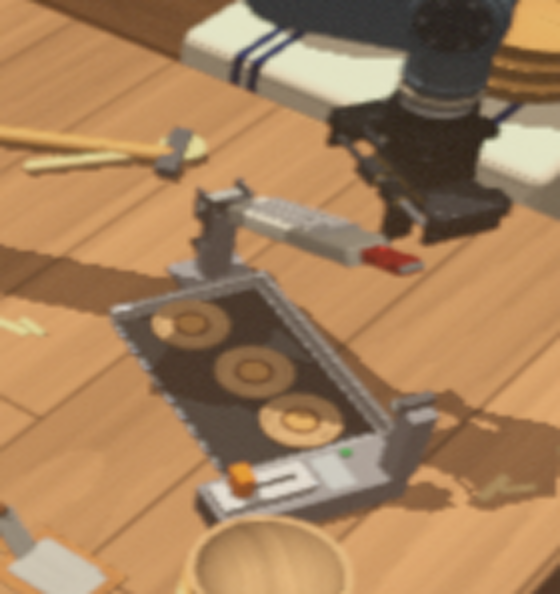

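drive_tool(
  plan=[
    [0,15,-4,0,0,0,0],
    [0,30,-8,0,0,0,0],
    [0,45,-11,0,0,0,0],
    [0,61,-15,0,0,0,0],
    [0,78,-21,0,0,0,0],
    [0,94,-27,0,0,0,0],
    [0,111,-32,0,0,0,0],
    [0,128,-36,0,0,0,0],
    [0,145,-39,0,0,0,0],
    [0,158,-41,0,0,0,0],
  ],
)

```text
time: 66.85
position: [0.6961, 0.3081, 0.1941]
tool_rot: [0.607, 0.365, -0.363, -0.605]
ft_force: [0.9, 0.6, 3.0]
grip_width: 0.0002
```

drive_tool(
  plan=[
    [0,10,0,0,0,0,0],
    [0,20,-1,0,0,0,0],
    [0,28,-1,0,0,0,0],
    [0,35,-2,0,0,0,0],
    [0,40,-2,0,0,0,0],
    [0,43,-2,0,0,0,0],
    [0,45,-2,0,0,0,0],
    [0,46,-2,0,0,0,0],
    [0,46,-2,0,0,0,0],
  ],
)

```text
time: 67.75
position: [0.6967, 0.3077, 0.1523]
tool_rot: [0.607, 0.365, -0.364, -0.605]
ft_force: [-3.9, -1.7, 8.9]
grip_width: 0.0004
```

drive_tool(
  plan=[
    [0,-2,0,0,0,0,0],
    [0,-8,0,0,0,0,0],
    [0,-12,0,0,0,0,0],
    [0,-12,0,0,0,0,0],
  ],
)

```text
time: 68.15
position: [0.6977, 0.3078, 0.1621]
tool_rot: [0.607, 0.366, -0.363, -0.605]
ft_force: [0.0, -0.0, -0.4]
grip_width: 0.0003
```

drive_tool(
  plan=[
    [0,-50,0,0,0,0,0],
    [0,-100,0,0,0,0,0],
    [0,-150,0,0,0,0,0],
    [0,-200,0,0,0,0,0],
    [0,-220,0,0,0,0,0],
    [-80,-260,0,0,0,0,0],
    [-180,-260,0,0,0,0,0],
    [-180,-260,0,0,0,0,0],
    [-180,-260,0,0,0,0,0],
  ],
)

```text
time: 69.05
position: [0.6106, 0.1468, 0.422]
tool_rot: [0.607, 0.365, -0.363, -0.605]
ft_force: [0.2, -0.5, -0.5]
grip_width: 0.0006
```

```bash
python3 - <<'E'
from h import *
for n in ('scene','side'):
    cm=snap(n,n+'_end',[])
    for t,z in [('lamp_grip',.154),('timer_top',.105),('coaster1',.024),('spatula',.004)]: 
        for d in mark_of(n,t)[:4]: print(n,t,round(d['conf'],2),np.round(d['location']),onz(cm,d['location'],z).round(3))
    print('expected latched',np.round(proj(cm,loc(TC,TH,[.055,-.155,.142]))),'raised',np.round(proj(cm,loc(TC,TH,[.055,-.112,.308]))))
    im=cv2.imread(f'pics/{n}_end.png').astype(int); m=((im[...,2]>120)&(im[...,1]<50)&(im[...,0]<60)).astype(np.uint8)
    q,l,s,c=cv2.connectedComponentsWithStats(m)
    print('red',[(c[i].round().tolist(),s[i,4]) for i in range(1,q) if 15<s[i,4]<600])
E
```

```text
69.05 [0.6106 0.1468 0.422 ] heading 61.99 F [ 0.2 -0.5 -0.5] w 0.0006
scene lamp_grip 0.77 [413. 173.] [0.691 0.31  0.154]
scene timer_top 0.44 [382. 201.] [0.659 0.149 0.105]
scene timer_top 0.37 [384. 175.] [0.584 0.264 0.105]
scene coaster1 0.95 [192. 321.] [ 0.437 -0.639  0.024]
scene coaster1 0.75 [396. 191.] [0.645 0.288 0.024]
scene coaster1 0.73 [386. 173.] [0.554 0.34  0.024]
scene coaster1 0.68 [338. 313.] [ 0.8   -0.292  0.024]
scene spatula 0.86 [325. 229.] [ 0.531 -0.046  0.004]
scene spatula 0.58 [381. 250.] [0.761 0.021 0.004]
expected latched [414. 174.] raised [417. 137.]
red []
69.3 [0.6123 0.1492 0.4215] heading 62.02 F [0.6 0.4 0.1] w 0.0005
side lamp_grip 0.97 [190. 254.] [0.702 0.311 0.154]
side timer_top 0.65 [238. 241.] [0.665 0.148 0.105]
side timer_top 0.59 [318. 247.] [0.453 0.001 0.105]
side timer_top 0.39 [226. 315.] [0.482 0.374 0.105]
side coaster1 0.92 [225. 313.] [0.54  0.335 0.024]
side coaster1 0.81 [213. 297.] [0.613 0.315 0.024]
side coaster1 0.79 [243. 342.] [0.427 0.372 0.024]
side coaster1 0.56 [419. 180.] [ 0.423 -0.604  0.024]
side spatula 0.59 [309. 250.] [ 0.525 -0.045  0.004]
expected latched [192. 254.] raised [187. 224.]
red [([417.0, 7.0], np.int32(39)), ([426.0, 6.0], np.int32(33)), ([496.0, 16.0], np.int32(23)), ([432.0, 18.0], np.int32(31)), ([495.0, 29.0], np.int32(80)), ([515.0, 31.0], np.int32(63)), ([505.0, 29.0], np.int32(18)), ([483.0, 39.0], np.int32(32)), ([490.0, 41.0], np.int32(26)), ([538.0, 40.0], np.int32(35)), ([514.0, 48.0], np.int32(26)), ([536.0, 52.0], np.int32(212)), ([546.0, 56.0], np.int32(17)), ([550.0, 65.0], np.int32(21)), ([501.0, 78.0], np.int32(17)), ([466.0, 78.0], np.int32(16)), ([469.0, 88.0], np.int32(79)), ([498.0, 98.0], np.int32(31))]
```

```bash
python3 -c "
from rig import *
print(hand_in())"
```

```text
the job is handed in; nothing more can be done
None
```

The job is handed in at about 69 s of robot time; `hand_in()` gave no verdict.

**What I did:** I slid the spatula under each of the three coasters against the fence and carried them to the curing tray. I put the spatula back in its cradle, pulled the time slide to its end stop, then pressed the lamp down into its catch. The arm was left well clear of everything.

**Last checks:**
- **Coasters:** the wrist camera, before the lamp went down, put their centres at about (+17, −95), (+8, −12) and (−23, +98) mm from the tray centre. All three are within the limits, and they look flat in the pictures. After the lamp went down, the side camera still found all three on the tray. The scene camera's detections showed only two; the third was not in the list I printed.
- **Lamp:** both cameras see the handle at its latched position, within 2 pixels, and it stayed down after I lifted off.
- **Time slide:** the slide stopped against 12–15 N, while moving it takes about 1.5 N. The camera measured about 53 mm of travel, good to a few mm. That is just above the 51 mm needed, so I rely on the force more than the picture.
- **Spatula:** it lies in the cradle within a few millimetres of where it started.
- **Bowls and tin:** the arm never came near them, and they stood unmoved in the pictures. I did not measure them again at the end.

**Disagreements:** the scene camera's positions were off by about 10 mm (up to about 20 mm) from the wrist camera, so I used the wrist camera and the arm's own readings.

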